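Load a sensor package and hold the lens head over it

ROBOT

A 6-joint arm with a two-finger parallel gripper is mounted at the origin on the work surface. World frame = base frame: x ahead of the robot, y to its left, z up, the work surface at z = 0. Lengths are in m, angles in degrees, forces in N, time in s.
With the tool pointing down it reaches from about 0.35 to 0.875 m from the base axis. Payload 4.2 kg.
Tool frame: the origin (TCP) lies between the finger pads; the fingertips stand 17 mm ahead of it and the grasp point (between the pads) lies 2 mm behind it; z points along the fingers, y is the direction in which the jaws open and shut (so a half turn about z gives the same grasp; the last joint's range is limited). The gripper opens to 87 mm and grips with 3 to 60 N. Pads are 19 mm wide; open, the fingers measure 117 mm over their backs; the gripper's body (75 mm by 190 mm) begins 51 mm behind the grasp point.
Start: joints at [-50.558, 22.042, 0.453, 0, -68.411, -14.817], TCP at [0.26, -0.568, 0.24] pointing down, gripper open.
Joint ranges: [-179.83, 179.83], [-69.29, 118.12], [-61.27, 80.66], [-181.25, 117.63], [-171.15, -9.14], [-177.46, 177.46]. Speed limits (degrees/s): [159.86, 159.86, 180, 180, 180, 180].

INTERFACE

Orientations are given as a 3x3 rotation matrix whose columns are the frame's x, y, z axes.
In Python, from station import r gives the robot as it stands.
- The arm moves only by the shell command python3 -m creep 'ROWS'. ROWS is JSON, a list of rows, each a list of 7 numbers: the opening, from 0 (shut) to 1 (fully open), then the shift along the tool's x, y, z scaled (see below), then the turn, a rotation vector about the tool's x, y, z scaled (see below). A call has 1 to 5 rows; each row is the pose to reach, as a shift and turn from the pose measured when the call began, along the tool's axes at that moment, turning the shorter way round; what a row does not reach only later rows make up. The controller multiplies each number of a shift by 300 mm and each number of a turn by 180 degrees. A row lasts 1/12 s, in which the tool goes at most 41.7 mm and 7.16 degrees, less where a joint would pass 70% of its speed; a pose out of reach is approached as far as the arm can. A call with a number of a shift or a turn outside -1 to 1 is refused whole. A call with a gripper value outside its range is refused whole. The fingers move at their own pace and stop on an object; the grip force is fixed at half the most. Time passes only in rows, so rows that repeat a pose let the fingers close. It gives the time, the measured TCP pose, the force and the opening at its end, in the units of the state.
- r.sense(): the state, without advancing time (a new reading comes with each control period).
- r.capture(name): name is "side" or "top" or "wrist"; returns the picture (480x640x3 uint8, blue, green, red); there is no depth.
- r.camera_model(name): a dict with "mtx" (3x3 intrinsics, pixels), "dist" ([k1, k2, p1, p2, k3] as OpenCV has them; the pictures are not rectified), "R" (3x3) and "t" (3): a world point X has camera coordinates R X + t; the wrist camera has in their place "mount" (4x4, takes a point from camera to tool coordinates, whose origin is the TCP and whose axes are the flange's). Camera axes: x right, y down, z forward; pixel columns grow to the right and rows downward; lengths in m; the calibration is good to about 2 mm. A picture is of the moment at which its call begins: read the wrist's pose just before it. camera_model takes no time and is no camera call.
- r.finish_job(): hands the job in, once; it reports no verdict.
Trained networks look in the newest picture that a camera, given by its name, has taken for a name from the list of things; names that differ only in an ending like _2 or _b are one class to them, and where a whole thing is asked for, a point or a joint stands for the part that bears it (a point fixed in the world has none). Each returns a list of dicts, best first, with "score" (0 to 1); they miss things now and then, are a little off and sometimes report something else, mostly with a low value. They report only what shows in the picture. A call takes as long as a camera call. They do not tell look-alikes from the thing itself.
- r.recognise(camera, target): "rect" ([left, top, right, bottom] as shares, 0 to 1, of the picture: columns of its width, rows of its height, round what is visible of it).
- r.outline_of(camera, target): "pixels" (480x640 bool, what is visible of it) and "rect" ([left, top, right, bottom] as shares, 0 to 1, of the picture: columns of its width, rows of its height, round what is visible of it).
The state is a dict: "time_s": time; "joints": joint angles; "joint_velocities": joint speeds; "effort": joint torques, N m; "tcp_pos": TCP position; "ee_rot": TCP orientation; "wrist_force": force on the tool from outside, world axes, zero at the start; "moment": the same for the moment, N m; "gripper_width": opening from 0.0 (shut) to 1.0 (fully open).
Only numpy, scipy, OpenCV 4.12 (cv2) and the standard library are available. Lean on these libraries where they do the work, as an engineer would, in place of code of your own. Each camera call takes 0.05 s, during which the arm holds its last target.

TASK

On the optical bench, set the sensor package fully home in the pocket of the test socket, let go of it, and then swing the socket's locking lever shut so that its toe lies over the package's end. Then take the lens head, carry it upright over the row of posts, and finish still holding it in the gripper, hovering about 8 mm above the middle of the package, upright, with the long side of its foot lined up with the length of the package and touching nothing but the gripper. Do not touch the row of posts and leave the other things on the bench where they are.

Things in the scene. Friction and masses are not known exactly. Their poses are not given: they have to be found in the camera images.
- package: sensor package, loose, standing on the robot's right of the post row: grey rectangular housing 66 (its x) x 32 (its y) x 26 mm high, brass lid with a window on top, brass lead stubs on the long sides; about 130 g; same after a half turn. Origin: centre of its underside, z up. Grip it across the 32 mm, by the upper 13 mm or less so that the fingers stay above the pocket's rim
- package_top (a point): centre of the package's top face, 26 mm above its origin; same axes as the package
- socket: test socket, fixed, robot's left: dark base plate 150 x 84 x 8 mm (-63 to +87 mm along its x), on it a black block 86 x 54 mm with its top 18 mm above the bench and one open pocket 70 (x) x 36 (y) x 10 mm deep (2 mm play each side of the package). The seated package's top is 34 mm above the bench. Origin: under the pocket's centre, at bench height; x along the pocket towards the lever pivot, z up
- socket_floor (a point): centre of the pocket's floor, 8 mm above the bench; axes of the socket
- socket_pivot (a point): the lever's vertical pivot axis, 50 mm from the pocket's centre along the socket's x, at mid-height of the lever plate (40 mm above the bench)
- lever (a joint): angle of the locking lever about its vertical pivot: 0 = shut (stop), handle along the socket's +x, toe 10 mm over the end of the seated package; grows counter-clockwise from above to 1.7 (stop). Starts open at 1.2 to 1.6, handle towards the socket's +y. Stays where left (friction, about 1 N at the pin). Lever plate 8 mm thick, underside 36 mm above the bench, 2 mm above a seated package
- lever_pin (a point): point on the axis of the lever's upright round black handle pin (10 mm in diameter, from 44 to 74 mm above the bench, 48 mm from the pivot); this point is 59 mm above the bench; its x points from the pivot out to the pin
- lens: lens head, loose, standing upright on the bench on the robot's right: steel foot 30 (its x) x 24 (its y) x 14 mm high with a glass strip, and on it a flat-sided black stem 18 (x) x 20 (y) mm rising to 62 mm; about 120 g; the same after a half turn. Origin: centre of its underside, z up
- post_row: obstacle between the two sides, fixed: dark rail 380 (its x, roughly away from the robot) x 30 x 20 mm high, carrying four upright posts 24 mm thick, in line, at -160, -53, 53 and 160 mm along it, tops 90 mm above the bench. Origin: centre of its underside
- pedestal: bystander, loose: round steel pedestal, foot 40 mm across, column 24 mm across, 50 mm high, among the package and the lens head. Origin: centre of its underside
- vial: bystander, loose: small amber bottle 28 mm across, 55 mm high. Origin: centre of its underside
- dish: bystander, loose: shallow round glass dish 84 mm across, 16 mm high. Origin: centre of its underside
- driver: bystander, loose: screwdriver 170 mm long, lying along its x. Origin: at bench height under it
- tray: bystander, loose: white divided parts tray 120 x 90 x 25 mm. Origin: centre of its underside
- collar: bystander, loose: aluminium ring 44 mm across, 14 mm high. Origin: centre of its underside
- filter_box: bystander, loose: pale, clear-plastic flat box 90 x 60 x 35 mm. Origin: centre of its underside
There are look-alikes about, which are no part of the job. Leave any green or turquoise look-alike of the package alone.

How it is judged:
By the outcome, as a careful person would: the job done as asked, in the order asked, and still so for the second after the job is handed in, while the arm keeps its last pose, push and grip.
It also fails if it takes over 72 s, if anything falls off the work surface, if the arm or the gripper's body presses on something with over 40 N, if the wrist force passes 120 N, or if a joint passes its speed limit or range.

## Working session

There is one attempt and no reset: what is moved stays moved. The work goes in short steps, Python scripts to look and compute and a shell command to move; the robot and the scene stay as the last step left them, time stands still between calls to the robot, and variables do not carry over. Pictures are saved under pics/ and viewed, and the job is handed in when it is done.

```bash
ls; mkdir -p pics
python3 - <<'E'
from station import r
import cv2
print(r.sense())
for n in ["side","top","wrist"]:
    im=r.capture(n); cv2.imwrite(f"pics/{n}0.png",im)
    print(n,r.camera_model(n))
E
```

```text
pics
{'time_s': 0.0, 'joints': array([-5.05589359e+01,  2.20906471e+01,  3.78301708e-01, -2.95701555e-02,
       -6.84124293e+01, -1.48178237e+01]), 'joint_velocities': array([-0.00561003,  0.01442071, -0.06431071,  0.00073382,  0.20650383,
        0.01747276]), 'effort': array([-3.49155134e-04, -3.90660989e+01,  1.87403870e+01,  4.22002047e+00,
        1.09628981e-02, -1.54421668e-04]), 'tcp_pos': array([ 0.26019111, -0.56762167,  0.23844919]), 'ee_rot': array([[-9.09146451e-01, -4.16475335e-01, -1.01283343e-03],
       [-4.16476556e-01,  9.09144285e-01,  1.98664651e-03],
       [ 9.34224511e-05,  2.22797400e-03, -9.99997514e-01]]), 'wrist_force': array([0.6717636 , 0.02626674, 0.24246301]), 'moment': array([-0.06521251,  0.01006868,  0.00932278]), 'gripper_width': 0.9961064937829185}
side {'mtx': array([[458.51834966,   0.        , 318.82280527],
       [  0.        , 458.51834966, 239.31476198],
       [  0.        ,   0.        ,   1.        ]]), 'dist': array([0.03636733, 0.        , 0.        , 0.        , 0.        ]), 'R': array([[ 0.96300578, -0.26873901,  0.01998028],
     
[... 497 characters left out ...]
      [ 0.07391385, -0.02030417, -0.99705791]]), 't': array([0.02495269, 0.55418489, 0.92945625])}
wrist {'mtx': array([[407.57826532,   0.        , 327.19280944],
       [  0.        , 407.57826532, 240.46727146],
       [  0.        ,   0.        ,   1.        ]]), 'dist': array([-0.07028446,  0.        ,  0.        ,  0.        ,  0.        ]), 'mount': array([[ 1.78975962e-04, -9.61950548e-01, -2.73223557e-01,
         7.55592660e-02],
       [ 9.99999852e-01,  3.19024272e-05,  5.42732771e-04,
        -2.36047351e-04],
       [-5.13365592e-04, -2.73223614e-01,  9.61950411e-01,
        -1.46613489e-01],
       [ 0.00000000e+00,  0.00000000e+00,  0.00000000e+00,
         1.00000000e+00]])}
```

View pics/top0.png

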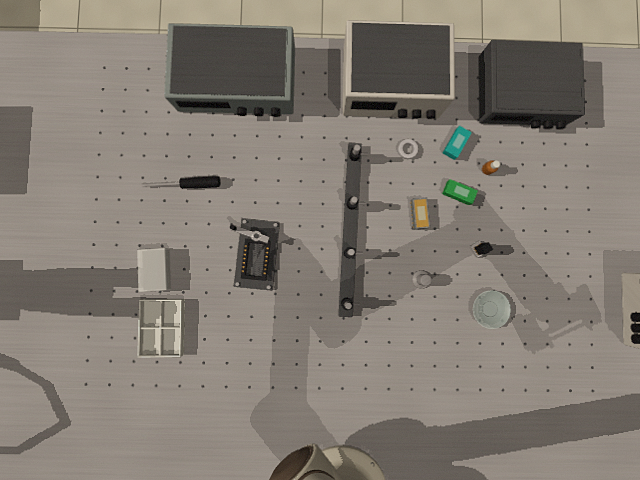

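View pics/side0.png

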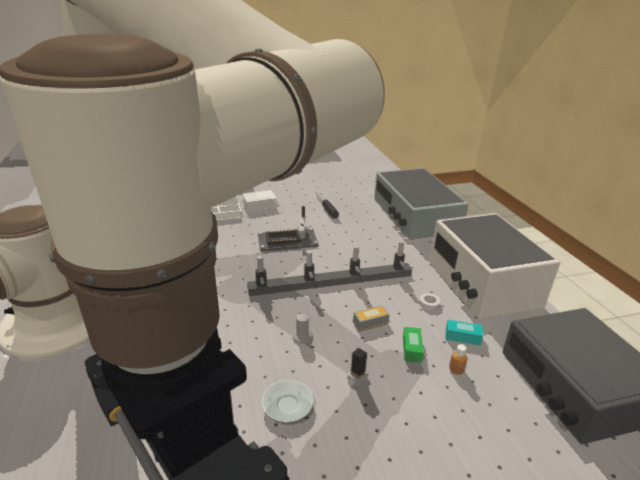

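View pics/wrist0.png

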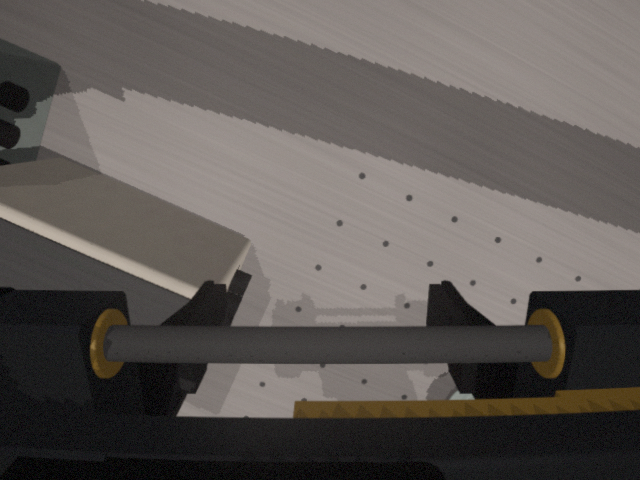

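```bash
cat > h.py <<'E'
import numpy as np, cv2
from scipy.spatial.transform import Rotation as Rn
from station import r
def cam(n,st=None):
    m=r.camera_model(n); K=np.array(m["mtx"]); d=np.array(m["dist"])
    if "R" in m: return K,d,np.array(m["R"]),np.array(m["t"])
    st=st or r.sense(); M=np.array(m["mount"]); T=np.eye(4); T[:3,:3]=st["ee_rot"]; T[:3,3]=st["tcp_pos"]
    W=np.linalg.inv(T@M); return K,d,W[:3,:3],W[:3,3]
def proj(c,X):
    K,d,R,t=c; return cv2.projectPoints(np.atleast_2d(np.float64(X)),cv2.Rodrigues(R)[0],t,K,d)[0][:,0]
def unproj(c,px,z):
    K,d,R,t=c; u=cv2.undistortPoints(np.float64(px).reshape(-1,1,2),K,d)[:,0]
    D=np.c_[u,np.ones(len(u))]@R; C=-R.T@t
    return C+D*((z-C[2])/D[:,2])[:,None]
def crop(im,x0,y0,x1,y1,name,s=6):
    c=cv2.resize(im[y0:y1,x0:x1],None,fx=s,fy=s,interpolation=cv2.INTER_CUBIC); cv2.imwrite("pics/"+name,c)
def move(goal_pos,goal_rot=None,st=None):
    """scaled shift & turn from the current pose"""
    st=st or r.sense(); R=st["ee_rot"]
    s=R.T@(np.array(goal_pos)-st["tcp_pos"])/0.3
    w=np.zeros(3)
    if goal_rot is not None: w=Rn.from_matrix(R.T@goal_rot).as_rotvec(degrees=True)/180
    return np.r_[s,w].round(4)
def down(yaw):
    "tool down, jaw axis (y) at angle yaw deg in world"
    a=np.radians(yaw); y=np.array([np.cos(a),np.sin(a),0]); z=np.array([0,0,-1.]); return np.c_[np.cross(y,z),y,z]
def box(lx,ly,z0,z1,x0=None):
    return np.array([[sx*lx/2,sy*ly/2,z] for z in(z0,z1) for sx in(-1,1) for sy in(-1,1)])
def place(P,x,y,yaw):
    c,s=np.cos(yaw),np.sin(yaw); return P@np.array([[c,s,0],[-s,c,0],[0,0,1]])+[x,y,0]
E
python3 - <<'E'
from h import *
im=cv2.imread("pics/top0.png"); c=cam("top")
crop(im,390,120,520,215,"c1.png"); crop(im,215,205,315,305,"c2.png"); 
r.capture("top")
for n in ["package","lens","socket","lever","post_row","pedestal"]:
    for o in r.recognise("top",n):
        q=np.array(o["rect"])*[640,480,640,480]; print(n,round(o["score"],2),q.round(1),unproj(c,[(q[:2]+q[2:])/2],0.02).round(3))
E
```

```text
package 0.96 [443.9 124.4 468.7 158.9] [[ 0.761 -0.245  0.02 ]]
package 0.84 [411.2 199.3 429.2 231. ] [[ 0.596 -0.165  0.02 ]]
package 0.63 [444.2 178.4 475.8 208.4] [[ 0.645 -0.253  0.02 ]]
package 0.32 [142.7 176.2 220.4 187. ] [[0.659 0.355 0.02 ]]
lens 0.57 [468.6 242.2 487.8 259. ] [[ 0.521 -0.292  0.02 ]]
socket 0.9 [230.4 217.2 281.7 286.3] [[0.51  0.189 0.02 ]]
lever 0.68 [233.6 224.8 271.  239.6] [[0.551 0.199 0.02 ]]
post_row 0.81 [338.6 145.7 366.7 318.9] [[ 0.555 -0.018  0.02 ]]
pedestal 0.63 [409.8 268.1 433.1 289.7] [[ 0.457 -0.168  0.02 ]]
```

```bash
sleep 1;ls pics
```

```text
c1.png
c2.png
side0.png
top0.png
wrist0.png
```

View pics/c1.png

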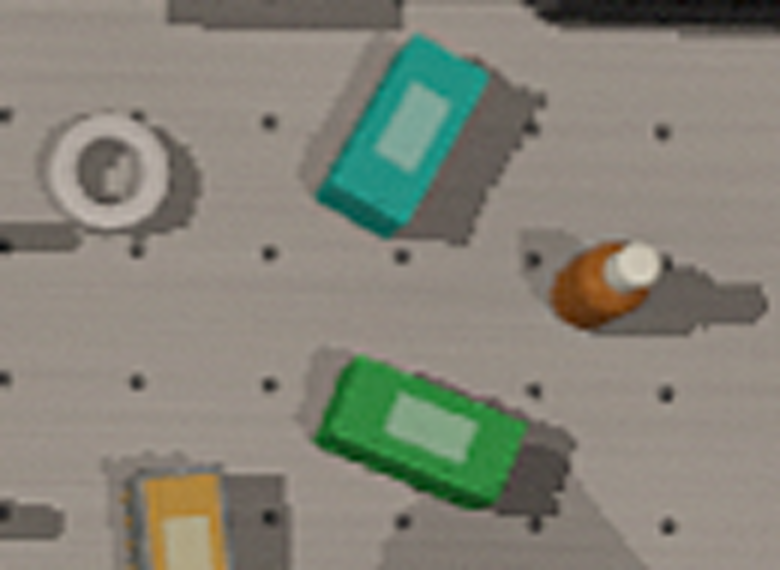

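View pics/c2.png

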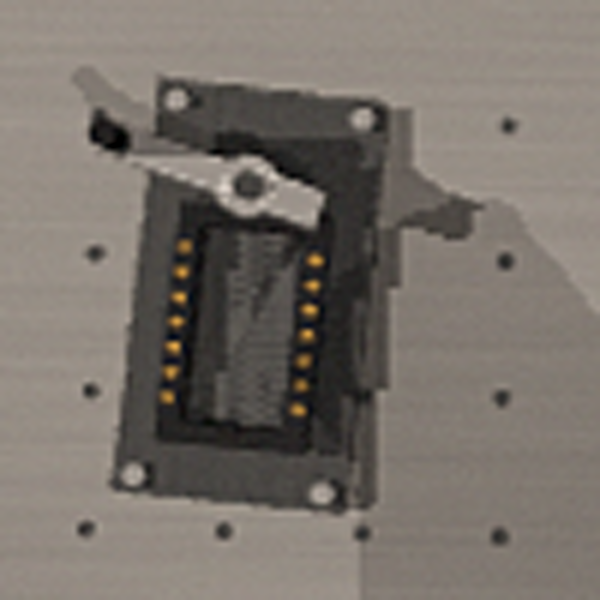

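Run:
```python
from h import *
im=cv2.imread("pics/top0.png"); c=cam("top")
a=cv2.resize(im[190:240,400:450],None,fx=8,fy=8,interpolation=cv2.INTER_CUBIC)
b=cv2.resize(im[225:275,455:505],None,fx=8,fy=8,interpolation=cv2.INTER_CUBIC)
cv2.imwrite("pics/c3.png",np.hstack([a,b]))
P=np.array([[160,78],[385,107],[112,487],[345,512]])/6+[215,205]
W=unproj(c,P,0.008); print(W.round(4))
for i,j in((0,1),(2,3),(0,2),(1,3)): print(np.linalg.norm(W[i]-W[j]))
print("pin",unproj(c,[np.array([93,130])/6+[215,205]],.074), "pivot",unproj(c,[np.array([248,185])/6+[215,205]],.044))
```

```text
[[0.583  0.2245 0.008 ]
 [0.574  0.1424 0.008 ]
 [0.4346 0.2371 0.008 ]
 [0.4271 0.1531 0.008 ]]
0.08260566019389133
0.08434712232745484
0.1489050669785177
0.1472686132472018
pin [[0.55803148 0.23487453 0.074     ]] pivot [[0.54226558 0.18625172 0.044     ]]
```

View pics/c3.png

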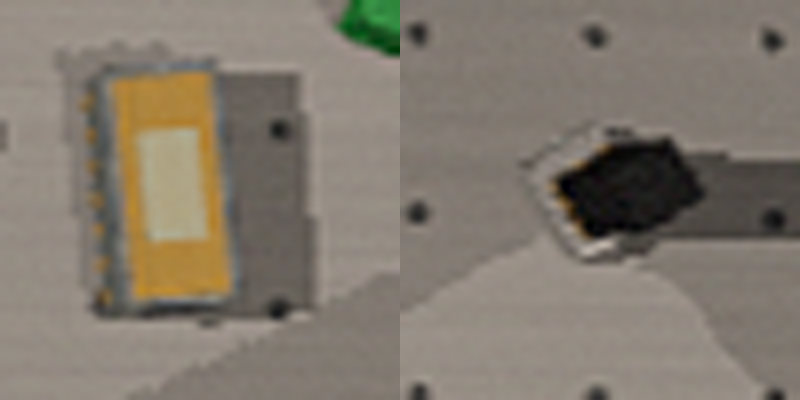

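Run:
```python
from h import *
c=cam("top")
P=np.array([[108,78],[210,72],[232,295],[132,300],[170,186]])/8+[400,190]
W=unproj(c,P,0.026); print(W.round(4)); d=(W[0]+W[1]-W[2]-W[3]); yaw=np.degrees(np.arctan2(d[1],d[0])); print(yaw)
print(W[:4].mean(0))
for y in (yaw+90,): print(move(np.r_[W[:4].mean(0)[:2],.16],down(y)))
# lens
L=np.array([[530,160],[605,125],[583,260],[555,190]])/8+[400-50+105-0,225]
L=(np.array([[530,160],[583,258],[605,122]])-[400,0])/8+[455,225]
print(unproj(c,L,.014)); S=(np.array([[555,188],[600,238],[705,193],[672,140]])-[400,0])/8+[455,225]; print(unproj(c,S,.062))
```

```text
[[ 0.6282 -0.1488  0.026 ]
 [ 0.6305 -0.1766  0.026 ]
 [ 0.5698 -0.1826  0.026 ]
 [ 0.5679 -0.1555  0.026 ]
 [ 0.5991 -0.1657  0.026 ]]
5.988874108118154
[ 0.59910222 -0.16587316  0.026     ]
[-1.5849  0.7484  0.2652  0.      0.      0.1035]
[[ 0.53284421 -0.27885502  0.014     ]
 [ 0.50629723 -0.29332295  0.014     ]
 [ 0.54364533 -0.29970447  0.014     ]]
[[ 0.5231917  -0.26859364  0.062     ]
 [ 0.51041139 -0.28031788  0.062     ]
 [ 0.52258918 -0.30804758  0.062     ]
 [ 0.53624142 -0.29948604  0.062     ]]
```

```bash
G='[1,-0.6,0.285,0.1,0,0,0.04]'
python3 -m creep '[[1,-0.6,0.285,0.1,0,0,0.04],[1,-0.6,0.285,0.1,0,0,0.04],[1,-0.6,0.285,0.1,0,0,0.04],[1,-0.6,0.285,0.1,0,0,0.04],[1,-0.6,0.285,0.1,0,0,0.04]]'
python3 - <<'E'
from h import *
print(move([.599,-.166,.16],down(95.99)))
E
```

```text
time_s: 0.92
tcp_pos: [0.3895, -0.4136, 0.2094]
ee_rot: [[-0.954, -0.3, 0.0], [-0.3, 0.954, 0.0], [-0.0, -0.0, -1.0]]
wrist_force: [1.6, 0.2, -0.3]
gripper_width: 0.999
[-9.135e-01  5.781e-01  1.649e-01 -0.000e+00  1.000e-04  6.360e-02]
```

```bash
python3 -m creep '[[1,-0.5,0.32,0.09,0,0,0.035],[1,-0.5,0.32,0.09,0,0,0.035],[1,-0.5,0.32,0.09,0,0,0.035],[1,-0.5,0.32,0.09,0,0,0.035],[1,-0.5,0.32,0.09,0,0,0.035]]'
python3 - <<'E'
from h import *
print(move([.599,-.166,.16],down(95.99)))
E
```

```text
time_s: 1.33
tcp_pos: [0.5063, -0.2735, 0.1818]
ee_rot: [[-0.98, -0.197, 0.001], [-0.197, 0.98, 0.0], [-0.001, 0.0, -1.0]]
wrist_force: [-0.9, -0.8, 0.6]
gripper_width: 1.004
[-3.734e-01  2.906e-01  7.290e-02  1.000e-04  3.000e-04  2.980e-02]
```

```bash
python3 -m creep '[[1,-0.373,0.29,0.073,0,0,0.03],[1,-0.373,0.29,0.073,0,0,0.03],[1,-0.373,0.29,0.073,0,0,0.03],[1,-0.373,0.29,0.073,0,0,0.03],[1,-0.373,0.29,0.073,0,0,0.03]]'
python3 - <<'E'
from h import *
st=r.sense(); im=r.capture("wrist"); cv2.imwrite("pics/w1.png",im); np.save("w1.npy",st)
E
```

```text
time_s: 1.75
tcp_pos: [0.6015, -0.1626, 0.1587]
ee_rot: [[-0.994, -0.109, 0.001], [-0.109, 0.994, 0.001], [-0.001, 0.001, -1.0]]
wrist_force: [-0.5, -0.2, 0.1]
gripper_width: 1.002
```

View pics/w1.png

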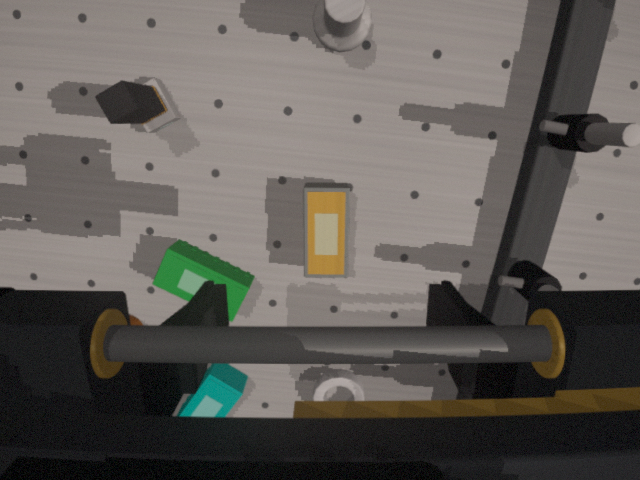

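```bash
cat >> h.py <<'E'
def lid(name_img,c,roi,z):
    x0,y0,x1,y1=roi; h=cv2.cvtColor(name_img,cv2.COLOR_BGR2HSV)
    m=np.zeros(h.shape[:2],np.uint8); m[y0:y1,x0:x1]=cv2.inRange(h[y0:y1,x0:x1],(10,110,90),(32,255,255))
    m=cv2.morphologyEx(m,cv2.MORPH_OPEN,np.ones((3,3)))
    cs=max(cv2.findContours(m,cv2.RETR_EXTERNAL,cv2.CHAIN_APPROX_NONE)[0],key=cv2.contourArea)
    W=unproj(c,cs[:,0].astype(float),z)
    rc=cv2.minAreaRect((W[:,:2]*1000).astype(np.float32)); B=cv2.boxPoints(rc)/1000
    e=[B[1]-B[0],B[2]-B[1]]; L=max(e,key=np.linalg.norm); a=np.degrees(np.arctan2(L[1],L[0]))
    a=(a+90)%180-90
    return np.array(rc[0])/1000,a,rc[1]
E
python3 - <<'E'
from h import *
st=np.load("w1.npy",allow_pickle=True).item(); c=cam("wrist",st); im=cv2.imread("pics/w1.png")
p,a,s=lid(im,c,(290,170,365,290),.026); print(p,a,s)
print(move(np.r_[p,.06],down(a+90)))
crop(im,80,60,200,150,"c4.png"); crop(im,290,170,370,290,"c5.png",5)
E
```

```text
[ 0.60054504 -0.16375267] 5.51503 (59.75186538696289, 25.650142669677734)
[-2.000e-03  1.100e-03  3.303e-01  2.000e-04 -1.000e-04  3.500e-03]
```

View pics/c4.png

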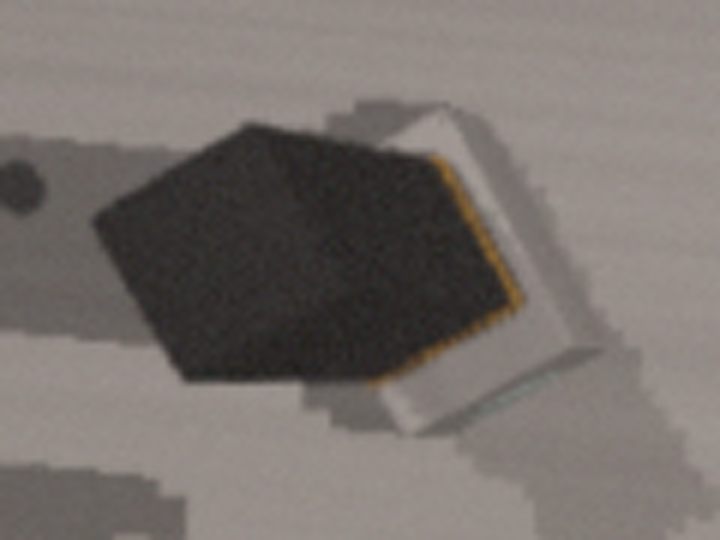

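View pics/c5.png

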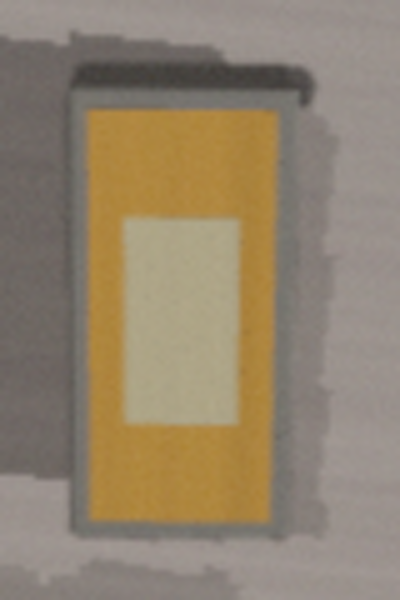

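```bash
python3 -m creep '[[1,-0.002,0.001,0.1,0,0,0.0035],[1,-0.002,0.001,0.2,0,0,0.0035],[1,-0.002,0.001,0.3,0,0,0.0035],[1,-0.002,0.001,0.37,0,0,0.0035],[1,-0.002,0.001,0.37,0,0,0.0035]]'
python3 - <<'E'
from h import *
print(move([.6005,-.1638,.0315],down(95.5)))
st=r.sense(); im=r.capture("wrist"); cv2.imwrite("pics/w2.png",im);
E
```

```text
time_s: 2.22
tcp_pos: [0.5963, -0.1645, 0.0435]
ee_rot: [[-0.996, -0.094, -0.01], [-0.094, 0.996, 0.002], [0.01, 0.003, -1.0]]
wrist_force: [-0.9, 0.6, -0.3]
gripper_width: 1.001
[-0.0145  0.0009  0.0399  0.0008 -0.0032 -0.0007]
```

View pics/w2.png

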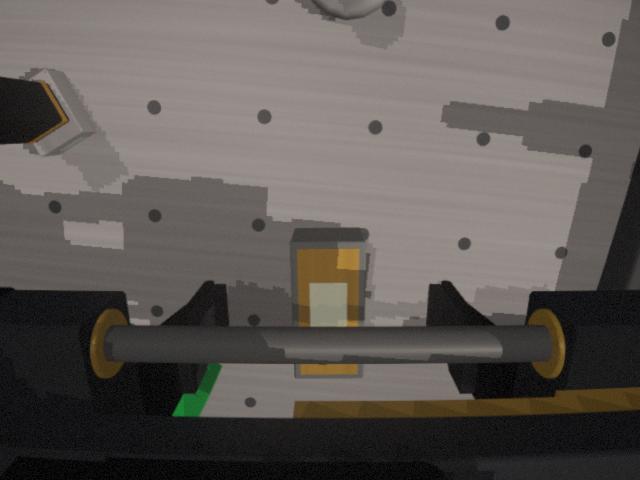

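```bash
python3 -m creep '[[1,-0.0145,0.001,0.02,0.0008,-0.003,0],[1,-0.0145,0.001,0.04,0.0008,-0.003,0],[1,-0.0145,0.001,0.04,0.0008,-0.003,0],[1,-0.0145,0.001,0.04,0.0008,-0.003,0],[1,-0.0145,0.001,0.04,0.0008,-0.003,0]]'
python3 - <<'E'
from h import *
print(move([.6005,-.1638,.0315],down(95.5)))
E
```

```text
time_s: 2.68
tcp_pos: [0.603, -0.1641, 0.0352]
ee_rot: [[-0.995, -0.095, 0.005], [-0.095, 0.995, -0.001], [-0.005, -0.002, -1.0]]
wrist_force: [-0.4, -1.0, -0.5]
gripper_width: 0.999
[ 0.0084  0.0018  0.0121 -0.0005  0.0017 -0.0003]
```

```bash
python3 -m creep '[[1,0.006,0.002,0.013,0,0.001,0],[1,0.006,0.002,0.013,0,0.001,0],[1,0.006,0.002,0.013,0,0.001,0],[1,0.006,0.002,0.013,0,0.001,0],[1,0.006,0.002,0.013,0,0.001,0]]'
python3 - <<'E'
from h import *
print(move([.6005,-.1638,.0315],down(95.5)))
E
```

```text
time_s: 3.1
tcp_pos: [0.6013, -0.1636, 0.0313]
ee_rot: [[-0.995, -0.095, 0.002], [-0.095, 0.995, -0.001], [-0.002, -0.002, -1.0]]
wrist_force: [0.1, -0.2, -0.5]
gripper_width: 1.003
[ 0.0027 -0.0003 -0.0006 -0.0005  0.0007 -0.0002]
```

Good; close on it.

```bash
python3 -m creep '[[0,0.003,0,0,0,0,0],[0,0.003,0,0,0,0,0],[0,0.003,0,0,0,0,0],[0,0.003,0,0,0,0,0],[0,0.003,0,0,0,0,0]]'
python3 -m creep '[[0,0,0,0,0,0,0],[0,0,0,0,0,0,0],[0,0,0,0,0,0,0],[0,0,0,0,0,0,0],[0,0,0,0,0,0,0]]'
```

```text
time_s: 3.52
tcp_pos: [0.6004, -0.1638, 0.0313]
ee_rot: [[-0.995, -0.095, 0.003], [-0.095, 0.995, -0.002], [-0.002, -0.002, -1.0]]
wrist_force: [0.2, -0.3, -0.1]
gripper_width: 0.705
time_s: 3.93
tcp_pos: [0.6004, -0.1638, 0.0314]
ee_rot: [[-0.995, -0.095, 0.003], [-0.095, 0.995, -0.001], [-0.002, -0.002, -1.0]]
wrist_force: [0.2, -0.1, -0.4]
gripper_width: 0.365
```

```bash
python3 -m creep '[[0,0,0,0,0,0,0],[0,0,0,-0.03,0,0,0],[0,0,0,-0.1,0,0,0],[0,0,0,-0.2,0,0,0],[0,0,0,-0.3,0,0,0]]'
python3 -m creep '[[0,0,0,-0.1,0,0,0],[0,0,0,-0.2,0,0,0],[0,0,0,-0.3,0,0,0],[0,0,0,-0.3,0,0,0],[0,0,0,-0.3,0,0,0]]'
python3 - <<'E'
from h import *
st=r.sense(); im=r.capture("wrist"); cv2.imwrite("pics/w3.png",im); np.save("w3.npy",st)
E
```

```text
time_s: 4.35
tcp_pos: [0.5993, -0.1636, 0.1219]
ee_rot: [[-0.995, -0.095, -0.0], [-0.095, 0.995, -0.001], [0.0, -0.001, -1.0]]
wrist_force: [1.2, -0.7, -0.6]
gripper_width: 0.364
time_s: 4.77
tcp_pos: [0.6001, -0.1634, 0.2148]
ee_rot: [[-0.995, -0.095, 0.005], [-0.095, 0.995, -0.001], [-0.005, -0.002, -1.0]]
wrist_force: [0.1, 0.9, -1.8]
gripper_width: 0.364
```

View pics/w3.png

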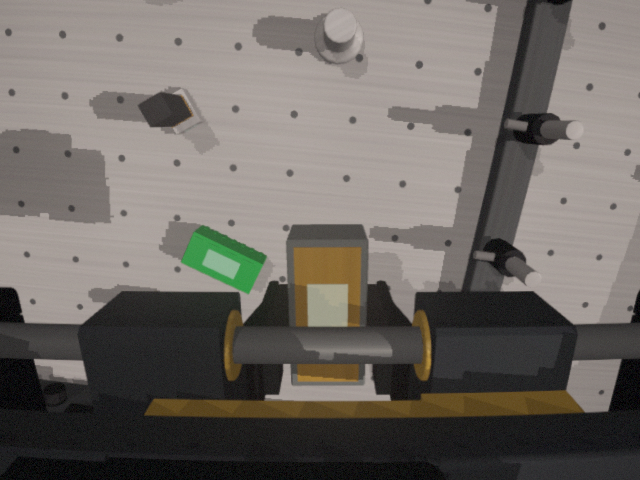

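Run:
```python
from h import *
st=np.load("w3.npy",allow_pickle=True).item(); c=cam("wrist",st); im=cv2.imread("pics/w3.png")
crop(im,270,210,390,400,"c6.png",3)
z=st["tcp_pos"][2]-.0054
W=unproj(c,[[294,248],[361,248],[300,376],[358,376],[327,240],[327,385]],z)
print(((W-st["tcp_pos"])@st["ee_rot"]*1000).round(1))
```

```text
[[ 29.3 -13.3   5.3]
 [ 29.3  12.8   5.2]
 [-28.7 -12.1   5.6]
 [-28.7  12.9   5.5]
 [ 32.5  -0.5   5.2]
 [-33.3  -0.5   5.6]]
```

View pics/c6.png

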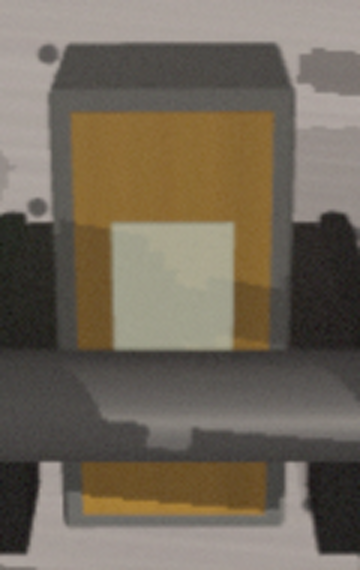

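```bash
python3 - <<'E'
from h import *
print(move([.6,.0,.215],down(90.5)),move([.6,.19,.215],down(85.5)))
E
python3 -m creep '[[0,0.05,0.14,0,0,0,0.028],[0,0.05,0.28,0,0,0,0.028],[0,0.05,0.42,0,0,0,0.028],[0,0.05,0.55,0,0,0,0.028],[0,0.05,0.65,0,0,0,0.028]]'
python3 - <<'E'
from h import *
print(move([.6,.19,.215],down(85.5)))
E
```

```text
[-5.470e-02  5.414e-01 -8.500e-03 -2.000e-04  3.000e-04  2.740e-02] [-1.1460e-01  1.1719e+00 -9.0000e-03 -2.0000e-04  3.0000e-04  5.5200e-02]
time_s: 5.23
tcp_pos: [0.5639, 0.0317, 0.2107]
ee_rot: [[-1.0, -0.008, -0.003], [-0.008, 1.0, -0.001], [0.003, -0.001, -1.0]]
wrist_force: [0.4, -0.4, -0.7]
gripper_width: 0.366
[-1.243e-01  5.266e-01 -1.510e-02 -4.000e-04 -8.000e-04  2.740e-02]
```

```bash
python3 -m creep '[[0,-0.12,0.14,-0.02,0,0,0.028],[0,-0.12,0.28,-0.02,0,0,0.028],[0,-0.12,0.42,-0.02,0,0,0.028],[0,-0.12,0.52,-0.02,0,0,0.028],[0,-0.12,0.52,-0.02,0,0,0.028]]'
python3 -m creep '[[0,0,0,0,0,0,0],[0,0,0,0,0,0,0]]'
python3 - <<'E'
from h import *
st=r.sense(); im=r.capture("wrist"); cv2.imwrite("pics/w4.png",im); np.save("w4.npy",st); print(st["joint_velocities"].round(2))
E
```

```text
time_s: 5.65
tcp_pos: [0.5981, 0.1941, 0.2138]
ee_rot: [[-0.997, 0.074, -0.005], [0.074, 0.997, -0.001], [0.005, -0.002, -1.0]]
wrist_force: [0.2, -1.0, -0.8]
gripper_width: 0.365
time_s: 5.82
tcp_pos: [0.5969, 0.1947, 0.2115]
ee_rot: [[-0.997, 0.073, -0.009], [0.073, 0.997, -0.003], [0.009, -0.004, -1.0]]
wrist_force: [-0.4, -0.2, -1.3]
gripper_width: 0.366
[-1.94 -1.08 -0.4   0.46 -0.48  0.15]
```

View pics/w4.png

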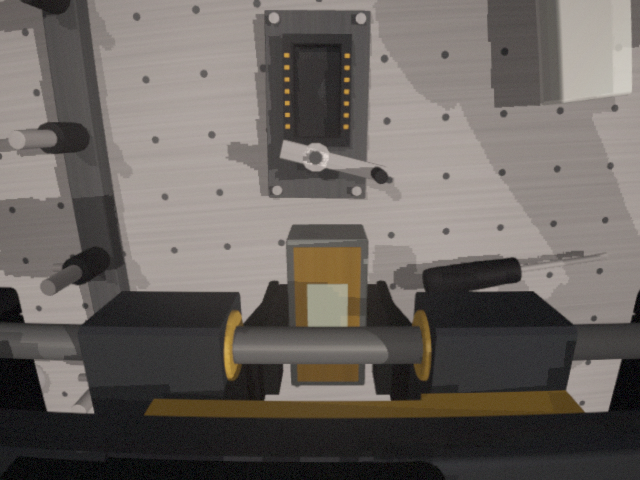

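Run:
```python
from h import *
st=r.sense(); im=r.capture("wrist"); cv2.imwrite("pics/w5.png",im); np.save("w5.npy",st); print(st["tcp_pos"],st["joint_velocities"].round(2))
crop(im,255,0,405,210,"c7.png",4)
# 800 high limited: split
crop(im,255,0,385,100,"c7a.png",6); crop(im,255,100,405,210,"c7b.png",5)
```

```text
[0.59716646 0.19371356 0.21205434] [-1.4  -1.04  0.27  0.43 -0.16 -0.09]
```

View pics/c7a.png

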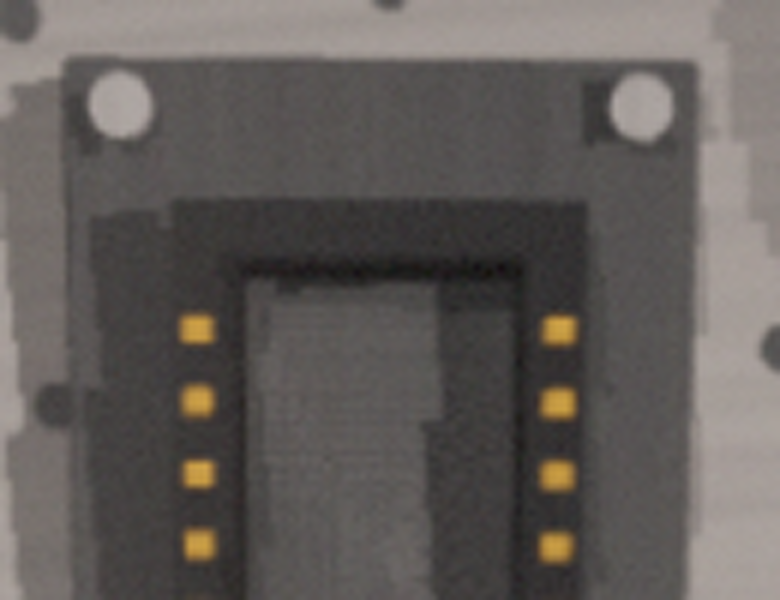

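View pics/c7b.png

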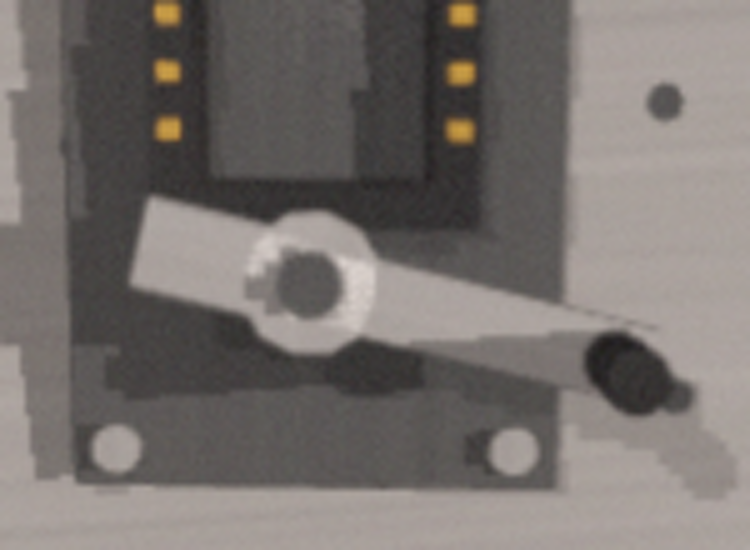

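```bash
cat > fitsock.py <<'E'
from h import *
from scipy.optimize import least_squares
obs=[([265.8,10],[-63,-42,8]),([370.8,10.3],[-63,42,8]),([270.6,196.4],[87,-42,8]),([366.6,198],[87,42,8]),
([284.2,33.8],[-43,-27,18]),([352.5,33.8],[-43,27,18]),([351,146],[43,27,18]),([294.2,43.7],[-35,-18,18]),([342,43.7],[-35,18,18])]
def fit(st):
    c=cam("wrist",st); U=np.array([o[0] for o in obs]); X=np.array([o[1] for o in obs])/1000
    f=lambda p:(proj(c,place(X,*p))-U).ravel()
    s=least_squares(f,[.493,.19,-.08],loss="soft_l1"); print(s.x[:2],np.degrees(s.x[2])); print(f(s.x).reshape(-1,2).round(1).tolist()); return s.x
st=np.load("w5.npy",allow_pickle=True).item(); p=fit(st); c=cam("wrist",st)
D=[[287.8,55],[288.6,125.6],[348.3,55],[347,126]]
print("dots mean",unproj(c,D,.018).mean(0))
L=unproj(c,np.array([[[310,285]]])[0]/5+[255,100],.046); print("pivot",L, "model",place(np.array([[.05,0,.04]]),*p))
pin=unproj(c,np.array([[630,380]])/5+[255,100],.074); print("pin top",pin,np.linalg.norm((pin-L)[0,:2]),np.degrees(np.arctan2(*(pin-L)[0,1::-1]))-np.degrees(p[2]))
E
python3 fitsock.py
```

```text
[0.49315234 0.19315615] -4.539721589522697
[[-0.4, -0.3], [0.9, -0.3], [-0.4, 0.5], [0.1, -0.6], [-0.8, -0.3], [0.5, -0.1], [0.1, 0.1], [0.8, 0.6], [-0.7, 0.8]]
dots mean [0.49303457 0.19298608 0.018     ]
pivot [[0.5431322 0.1890185 0.046    ]] model [[0.54299547 0.18919864 0.04      ]]
pin top [[0.55762008 0.23338637 0.074     ]] 0.04667340458590691 76.45579096208968
```

```bash
python3 - <<'E'
from h import *
print(move([.4927,.1934,.12],down(85.46)))
E
python3 -m creep '[[0,0.1,0,0.05,0,-0.002,0],[0,0.22,0,0.13,0,-0.002,0],[0,0.34,0,0.22,0,-0.002,0],[0,0.34,0.02,0.29,0,-0.002,0],[0,0.34,0.02,0.29,0,-0.002,0]]'
python3 - <<'E'
from h import *
print(move([.4927,.1934,.12],down(85.46)))
E
```

```text
[ 0.3462 -0.0246  0.3115 -0.001  -0.0023  0.0012]
time_s: 6.33
tcp_pos: [0.4913, 0.2036, 0.1226]
ee_rot: [[-0.997, 0.076, -0.009], [0.076, 0.997, -0.008], [0.009, -0.009, -1.0]]
wrist_force: [0.4, 0.5, -1.4]
gripper_width: 0.362
[-0.0074 -0.0335  0.0089 -0.0028 -0.0028  0.0009]
```

```bash
python3 -m creep '[[0,-0.007,-0.033,0.01,-0.003,-0.003,0.001],[0,-0.007,-0.033,0.06,-0.003,-0.003,0.001],[0,-0.007,-0.033,0.12,-0.003,-0.003,0.001],[0,-0.007,-0.033,0.16,-0.003,-0.003,0.001],[0,-0.007,-0.033,0.16,-0.003,-0.003,0.001]]'
python3 - <<'E'
from h import *
print(move([.4927,.1934,.0394],down(85.46)))
E
```

```text
time_s: 6.75
tcp_pos: [0.4926, 0.1917, 0.0736]
ee_rot: [[-0.997, 0.082, -0.001], [0.082, 0.997, -0.001], [0.001, -0.001, -1.0]]
wrist_force: [0.3, -1.2, -1.2]
gripper_width: 0.365
[-0.      0.0059  0.1141 -0.0004 -0.0004 -0.0008]
```

```bash
python3 -m creep '[[0,0,0.006,0.03,0,0,-0.001],[0,0,0.006,0.055,0,0,-0.001],[0,0,0.006,0.055,0,0,-0.001],[0,0,0.006,0.055,0,0,-0.001],[0,0,0.006,0.055,0,0,-0.001]]'
python3 - <<'E'
from h import *
print(move([.4927,.1934,.0394],down(85.46)))
st=r.sense(); im=r.capture("wrist"); cv2.imwrite("pics/w6.png",im); np.save("w6.npy",st)
E
```

```text
time_s: 7.17
tcp_pos: [0.4932, 0.1937, 0.0576]
ee_rot: [[-0.997, 0.078, -0.001], [0.078, 0.997, -0.001], [0.0, -0.001, -1.0]]
wrist_force: [0.0, 0.2, -0.2]
gripper_width: 0.369
[ 0.0015 -0.001   0.0608 -0.0003 -0.0002  0.0003]
```

View pics/w6.png

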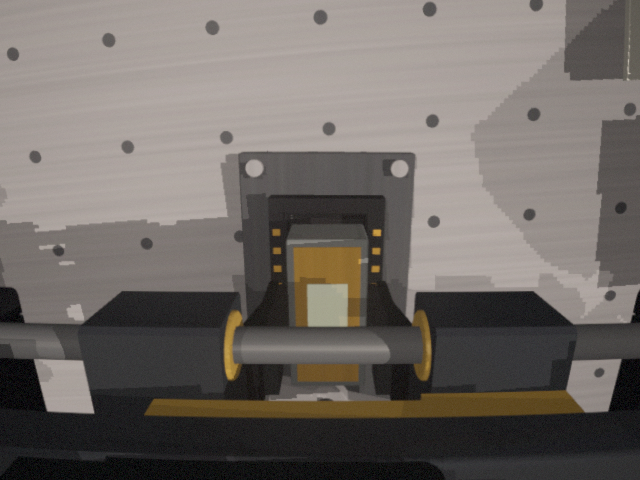

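Run:
```python
from h import *
st=np.load("w6.npy",allow_pickle=True).item(); c=cam("wrist",st)
T=lambda P,z:((unproj(c,P,z)-st["tcp_pos"])@st["ee_rot"]*1000).round(1)
print(T([[240,153],[413,152]],.008),T([[268,196],[384,196],[277,232],[377,233],[277,269],[375,269]],.018))
```

```text
[[ 62.8 -41.9  49.7]
 [ 63.3  40.2  49.6]] [[ 43.8 -27.8  39.7]
 [ 43.8  25.8  39.6]
 [ 26.7 -24.2  39.7]
 [ 26.2  23.1  39.6]
 [  8.1 -24.8  39.6]
 [  8.1  22.7  39.6]]
```

```bash
python3 -m creep '[[0,0.002,-0.002,0.01,0,0,0],[0,0.002,-0.002,0.025,0,0,0],[0,0.002,-0.002,0.04,0,0,0],[0,0.002,-0.002,0.05,0,0,0],[0,0.002,-0.002,0.05,0,0,0]]'
python3 - <<'E'
from h import *
print(move([.493,.1932,.0394],down(85.46)))
E
```

```text
time_s: 7.63
tcp_pos: [0.4919, 0.1928, 0.0417]
ee_rot: [[-0.997, 0.078, -0.002], [0.078, 0.997, -0.002], [0.002, -0.002, -1.0]]
wrist_force: [-0.3, -0.1, -0.9]
gripper_width: 0.361
[-0.0035  0.0016  0.0078 -0.0006 -0.0006  0.0002]
```

```bash
python3 -m creep '[[0,-0.002,0.001,0.004,-0.0006,-0.0006,0],[0,-0.002,0.001,0.008,-0.0006,-0.0006,0],[0,-0.002,0.001,0.01,-0.0006,-0.0006,0],[0,-0.002,0.001,0.011,-0.0006,-0.0006,0],[0,-0.002,0.001,0.011,-0.0006,-0.0006,0]]'
python3 -m creep '[[0,0,0,0,0,0,0],[0,0,0,0.002,0,0,0],[0,0,0,0.002,0,0,0]]'
```

```text
time_s: 8.05
tcp_pos: [0.4925, 0.1931, 0.0393]
ee_rot: [[-0.997, 0.078, 0.0], [0.078, 0.997, -0.0], [-0.0, -0.0, -1.0]]
wrist_force: [-2.2, -0.7, 5.7]
gripper_width: 0.364
time_s: 8.3
tcp_pos: [0.4928, 0.1933, 0.0393]
ee_rot: [[-0.997, 0.078, 0.001], [0.078, 0.997, 0.0], [-0.001, 0.0, -1.0]]
wrist_force: [-1.5, 0.5, 4.2]
gripper_width: 0.363
```

```bash
python3 -m creep '[[0.7,0,0,0,0,0,0],[0.7,0,0,0,0,0,0],[0.7,0,0,0,0,0,0],[0.7,0,0,0,0,0,0],[0.7,0,0,0,0,0,0]]'
python3 -m creep '[[0.7,0,0,-0.05,0,0,0],[0.7,0,0,-0.15,0,0,0],[0.7,0,0,-0.25,0,0,0],[0.7,0,0,-0.35,0,0,0],[0.7,0,0,-0.4,0,0,0]]'
python3 - <<'E'
from h import *
st=r.sense(); im=r.capture("wrist"); cv2.imwrite("pics/w7.png",im); np.save("w7.npy",st); crop(im,250,150,420,340,"c8.png",3)
E
```

```text
time_s: 8.72
tcp_pos: [0.4928, 0.1933, 0.0391]
ee_rot: [[-0.997, 0.078, 0.001], [0.078, 0.997, 0.0], [-0.001, 0.0, -1.0]]
wrist_force: [-0.7, -0.0, 0.1]
gripper_width: 0.645
time_s: 9.13
tcp_pos: [0.4942, 0.194, 0.1628]
ee_rot: [[-0.997, 0.077, 0.006], [0.077, 0.997, 0.003], [-0.006, 0.003, -1.0]]
wrist_force: [0.6, -0.2, -0.2]
gripper_width: 0.698
```

View pics/w7.png

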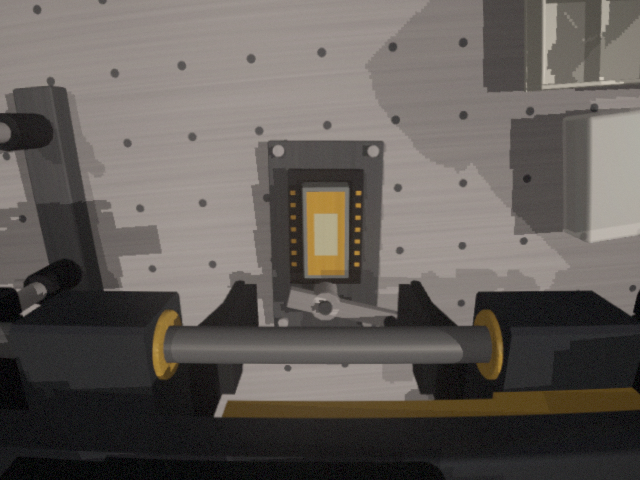

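Run:
```python
from h import *
st=np.load("w7.npy",allow_pickle=True).item(); c=cam("wrist",st); im=cv2.imread("pics/w7.png")
print(lid(im,c,(295,170,360,290),.034))
print(r.sense()["joints"].round(1),move([.5578,.2342,.13],down(161.9)))
```

```text
(array([0.49302747, 0.19290344]), np.float32(-3.7575607), (26.014556884765625, 59.76082229614258))
[ 3.900e+01  1.670e+01 -1.920e+01  1.000e-01 -5.350e+01 -1.335e+02] [-1.970e-01  1.468e-01  1.185e-01 -3.000e-04  3.600e-03 -4.239e-01]
```

View pics/c8.png

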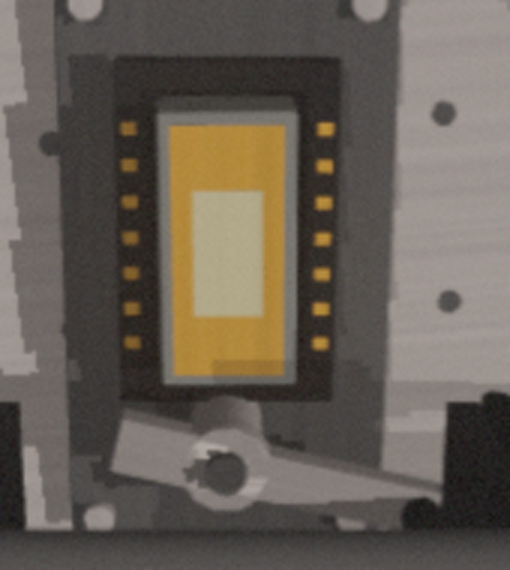

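```bash
python3 -m creep '[[0.45,-0.1,0.075,0.06,0,0,-0.2],[0.45,-0.1,0.075,0.06,0,0,-0.2],[0.45,-0.1,0.075,0.06,0,0,-0.2],[0.45,-0.1,0.075,0.06,0,0,-0.2],[0.45,-0.1,0.075,0.06,0,0,-0.2]]'
python3 - <<'E'
from h import *
print(move([.5578,.2342,.13],down(161.9)))
E
```

```text
time_s: 9.6
tcp_pos: [0.5268, 0.2148, 0.1461]
ee_rot: [[-0.851, -0.525, 0.008], [-0.525, 0.851, 0.004], [-0.009, -0.001, -1.0]]
wrist_force: [-0.5, -0.1, -0.6]
gripper_width: 0.471
[-0.1214  0.0008  0.0548 -0.0012  0.0026 -0.2234]
```

```bash
python3 -m creep '[[0.45,-0.12,0,0.03,0,0.003,-0.223],[0.45,-0.12,0,0.03,0,0.003,-0.223],[0.45,-0.12,0,0.03,0,0.003,-0.223],[0.45,-0.12,0,0.03,0,0.003,-0.223],[0.45,-0.12,0,0.03,0,0.003,-0.223]]'
python3 -m creep '[[0.45,0,0,0,0,0,-0.03],[0.45,0,0,0,0,0,-0.03],[0.45,0,0,0,0,0,-0.03]]'
python3 - <<'E'
from h import *
print(move([.5578,.2342,.07],down(161.9)))
st=r.sense(); im=r.capture("wrist"); cv2.imwrite("pics/w8.png",im); np.save("w8.npy",st);
E
```

```text
time_s: 10.02
tcp_pos: [0.5574, 0.2336, 0.1364]
ee_rot: [[-0.383, -0.924, 0.001], [-0.924, 0.383, -0.003], [0.002, -0.002, -1.0]]
wrist_force: [0.1, -0.4, 0.2]
gripper_width: 0.452
time_s: 10.27
tcp_pos: [0.5572, 0.2335, 0.1359]
ee_rot: [[-0.297, -0.955, 0.001], [-0.955, 0.297, -0.003], [0.003, -0.002, -1.0]]
wrist_force: [0.8, -0.2, 0.5]
gripper_width: 0.45
[-0.0036 -0.0009  0.2197 -0.0005 -0.001   0.0046]
```

View pics/w8.png

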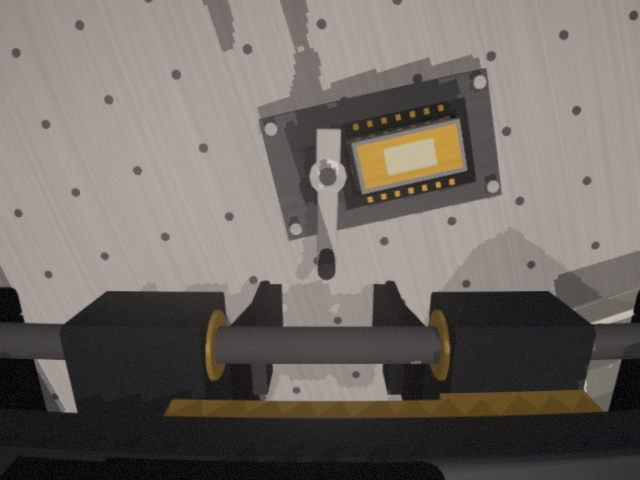

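Run:
```python
from h import *
st=np.load("w8.npy",allow_pickle=True).item(); c=cam("wrist",st); im=cv2.imread("pics/w8.png")
crop(im,290,120,370,290,"c9.png",4)
for p,z in (((327,268),.074),((327,176),.046)): 
    W=unproj(c,[p],z); print(W,((W-st["tcp_pos"])@st["ee_rot"]*1000).round(1))
```

```text
[[0.55667453 0.23274719 0.074     ]] [[ 0.7  0.4 61.9]]
[[0.54295441 0.18842949 0.046     ]] [[47.   0.4 90. ]]
```

View pics/c9.png

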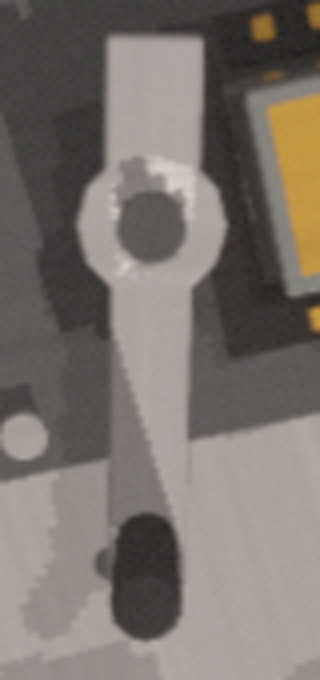

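```bash
python3 -m creep '[[0.4,-0.002,0.001,0.05,0,0,0],[0.35,-0.002,0.001,0.12,0,0,0],[0.35,-0.002,0.001,0.18,0,0,0],[0.35,-0.002,0.001,0.22,0,0,0],[0.35,-0.002,0.001,0.22,0,0,0]]'
python3 -m creep '[[0.2,0,0,0,0,0,0],[0.19,0,0,0,0,0,0],[0.19,0,0,0,0,0,0],[0.19,0,0,0,0,0,0]]'
python3 - <<'E'
from h import *
pv=np.array([.5430,.1888]); 
for th in (72.7,60,50,40,30,20,10,0,-4.5,-9):
    t=np.radians(th); print(th,move(np.r_[pv+.048*np.array([np.cos(t),np.sin(t)]),.07],down(th+90)))
E
```

```text
time_s: 10.73
tcp_pos: [0.5554, 0.2328, 0.0671]
ee_rot: [[-0.299, -0.954, -0.004], [-0.954, 0.299, -0.006], [0.007, 0.002, -1.0]]
wrist_force: [-0.7, 0.2, 0.2]
gripper_width: 0.353
time_s: 11.07
tcp_pos: [0.5559, 0.2331, 0.0681]
ee_rot: [[-0.299, -0.954, -0.003], [-0.954, 0.299, -0.005], [0.006, 0.001, -1.0]]
wrist_force: [-0.6, -0.6, 1.1]
gripper_width: 0.208
72.7 [-0.0061 -0.0028 -0.0064  0.0003 -0.0019 -0.0006]
60 [-0.0023 -0.038  -0.0065  0.0001 -0.0019  0.0699]
50 [ 0.0062 -0.0646 -0.0064 -0.     -0.0019  0.1255]
40 [ 0.0191 -0.0893 -0.0064 -0.0002 -0.0019  0.1811]
30 [ 0.0361 -0.1114 -0.0063 -0.0004 -0.0019  0.2366]
20 [ 0.0567 -0.1302 -0.0062 -0.0005 -0.0019  0.2922]
10 [ 0.0802 -0.1452 -0.0061 -0.0007 -0.0019  0.3477]
0 [ 0.106  -0.1558 -0.0059 -0.0009 -0.0018  0.4033]
-4.5 [ 0.1182 -0.1591 -0.0059 -0.001  -0.0018  0.4283]
-9 [ 0.1305 -0.1614 -0.0058 -0.001  -0.0018  0.4533]
```

```bash
python3 -m creep '[[0.19,-0.005,-0.018,-0.003,0,-0.002,0.035],[0.19,-0.002,-0.038,-0.003,0,-0.002,0.07],[0.19,0.003,-0.055,-0.003,0,-0.002,0.105],[0.19,0.009,-0.071,-0.003,0,-0.002,0.14],[0.19,0.018,-0.087,-0.003,0,-0.002,0.175]]'
python3 - <<'E'
from h import *
pv=np.array([.5430,.1888]); 
for th in (40,30,20,10,0,-4.5,-9):
    t=np.radians(th); print(th,move(np.r_[pv+.048*np.array([np.cos(t),np.sin(t)]),.07],down(th+90)))
E
```

```text
time_s: 11.48
tcp_pos: [0.5799, 0.2207, 0.0701]
ee_rot: [[-0.757, -0.653, 0.002], [-0.653, 0.757, 0.001], [-0.003, -0.001, -1.0]]
wrist_force: [-0.3, 1.2, 1.1]
gripper_width: 0.19
40 [ 0.0026 -0.0025  0.0002 -0.0002  0.0009  0.0043]
30 [ 0.0054 -0.0303  0.0002 -0.0001  0.0009  0.0599]
20 [ 0.013  -0.0571  0.0002 -0.      0.0009  0.1155]
10 [ 2.51e-02 -8.22e-02  2.00e-04  1.00e-04  9.00e-04  1.71e-01]
0 [ 4.140e-02 -1.049e-01  1.000e-04  2.000e-04  9.000e-04  2.266e-01]
-4.5 [ 5.000e-02 -1.140e-01  1.000e-04  2.000e-04  9.000e-04  2.516e-01]
-9 [ 5.920e-02 -1.225e-01  1.000e-04  2.000e-04  9.000e-04  2.766e-01]
```

Tracking well with about 1 N. Continue.

```bash
python3 -m creep '[[0.19,0.003,-0.018,0,0,0.001,0.035],[0.19,0.006,-0.036,0,0,0.001,0.07],[0.19,0.011,-0.053,0,0,0.001,0.105],[0.19,0.018,-0.069,0,0,0.001,0.14],[0.19,0.026,-0.084,0,0,0.001,0.175]]'
python3 - <<'E'
from h import *
pv=np.array([.5430,.1888]); 
for th in (10,5,0,-4.5,-9):
    t=np.radians(th); print(th,move(np.r_[pv+.048*np.array([np.cos(t),np.sin(t)]),.07],down(th+90)))
E
```

```text
time_s: 11.9
tcp_pos: [0.591, 0.197, 0.0709]
ee_rot: [[-0.988, -0.156, 0.001], [-0.156, 0.988, 0.002], [-0.002, 0.001, -1.0]]
wrist_force: [-1.0, 1.1, -0.7]
gripper_width: 0.187
10 [ 0.0025  0.0008  0.0029  0.0004  0.0005 -0.0058]
5 [ 0.0028 -0.0131  0.0029  0.0005  0.0005  0.022 ]
0 [ 0.0044 -0.027   0.0029  0.0005  0.0005  0.0498]
-4.5 [ 0.0068 -0.0393  0.0029  0.0005  0.0005  0.0748]
-9 [ 0.0102 -0.0514  0.0028  0.0005  0.0005  0.0998]
```

```bash
python3 -m creep '[[0.19,0.003,-0.015,0.003,0,0,0.03],[0.19,0.005,-0.03,0.003,0,0,0.06],[0.19,0.007,-0.042,0.003,0,0,0.075],[0.19,0.007,-0.05,0.003,0,0,0.075],[0.19,0.007,-0.05,0.003,0,0,0.075]]'
python3 - <<'E'
from h import *
st=r.sense(); im=r.capture("wrist"); cv2.imwrite("pics/w9.png",im); np.save("w9.npy",st); 
print(move(np.r_[.543+.0479,.1888-.0038,.07],down(85.46)))
im=r.capture("top"); crop(im,215,205,315,305,"c10.png",6)
E
```

```text
time_s: 12.32
tcp_pos: [0.5917, 0.1818, 0.0707]
ee_rot: [[-0.997, 0.078, 0.003], [0.078, 0.997, 0.002], [-0.002, 0.002, -1.0]]
wrist_force: [-0.6, -0.0, 0.2]
gripper_width: 0.19
[0.003  0.0105 0.0018 0.0006 0.0006 0.0003]
```

View pics/w9.png

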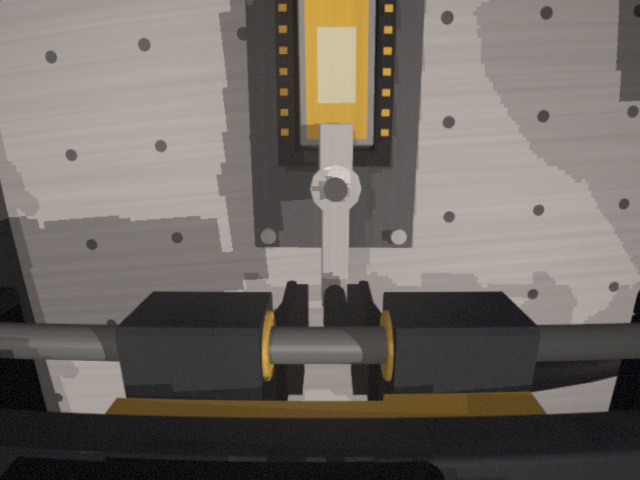

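```bash
python3 -m creep '[[0.19,0,-0.005,0,0,0,0],[0.19,0,-0.01,0,0,0,0],[0.19,0,-0.01,0,0,0,0],[0.19,0,-0.01,0,0,0,0]]'
```

```text
time_s: 12.75
tcp_pos: [0.5914, 0.1811, 0.0703]
ee_rot: [[-0.997, 0.077, 0.004], [0.077, 0.997, 0.005], [-0.003, 0.005, -1.0]]
wrist_force: [-0.2, 7.3, -1.7]
gripper_width: 0.193
```

```bash
python3 -m creep '[[0.3,0,0.008,0,0,0,0],[0.4,0,0.01,0,0,0,0],[0.4,0,0.01,0,0,0,0],[0.4,0,0.01,0,0,0,0]]'
python3 -m creep '[[0.4,0,0,-0.05,0,0,0],[0.4,0,0,-0.15,0,0,0],[0.4,0,0,-0.25,0,0,0],[0.4,0,0,-0.35,0,0,0],[0.4,0,0,-0.45,0,0,0]]'
python3 - <<'E'
from h import *
st=r.sense(); im=r.capture("wrist"); cv2.imwrite("pics/w10.png",im); np.save("w10.npy",st); crop(im,270,50,400,260,"c11.png",3)
E
```

```text
time_s: 13.08
tcp_pos: [0.5915, 0.1838, 0.0704]
ee_rot: [[-0.997, 0.077, 0.003], [0.077, 0.997, 0.004], [-0.003, 0.005, -1.0]]
wrist_force: [0.9, 0.5, -0.2]
gripper_width: 0.374
time_s: 13.5
tcp_pos: [0.5908, 0.1825, 0.2067]
ee_rot: [[-0.997, 0.077, 0.003], [0.077, 0.997, 0.004], [-0.002, 0.004, -1.0]]
wrist_force: [0.6, -0.1, -0.1]
gripper_width: 0.399
```

View pics/w10.png

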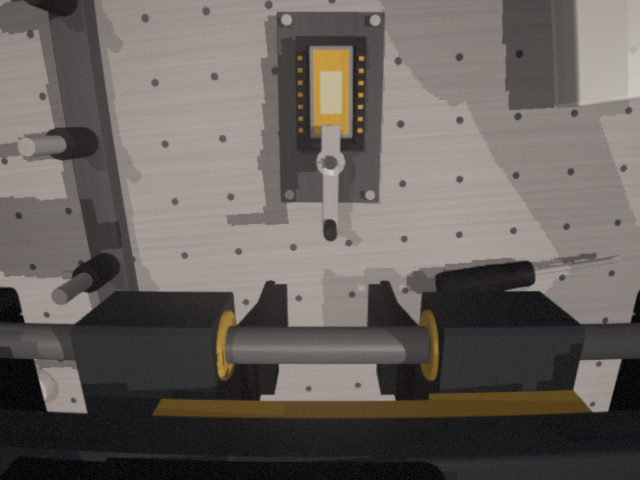

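```bash
python3 - <<'E'
from h import *
print(move([.522,-.287,.2],down(118)))
E
python3 -m creep '[[0.5,0.03,-0.13,0,0,0,-0.03],[0.5,0.05,-0.27,0,0,0,-0.06],[0.5,0.06,-0.41,0,0,0,-0.06],[0.5,0.07,-0.55,0,0,0,-0.06],[0.5,0.07,-0.69,0,0,0,-0.06]]'
python3 - <<'E'
from h import *
print(move([.522,-.287,.2],down(118)))
E
```

```text
[ 1.2160e-01 -1.5826e+00  3.1900e-02  1.5000e-03  5.3000e-03 -1.7970e-01]
time_s: 13.97
tcp_pos: [0.5565, -0.0213, 0.2124]
ee_rot: [[-0.993, -0.113, 0.015], [-0.113, 0.994, 0.008], [-0.016, 0.006, -1.0]]
wrist_force: [1.4, 0.9, -0.3]
gripper_width: 0.499
[ 0.2147 -0.8673  0.0326  0.0009  0.0053 -0.1196]
```

```bash
python3 -m creep '[[0.5,0.03,-0.13,0,0,0.005,-0.03],[0.5,0.06,-0.27,0,0,0.005,-0.06],[0.5,0.1,-0.41,0,0,0.005,-0.09],[0.5,0.13,-0.55,0.02,0,0.005,-0.12],[0.5,0.16,-0.68,0.03,0,0.005,-0.12]]'
python3 - <<'E'
from h import *
print(move([.522,-.287,.18],down(118)))
E
```

```text
time_s: 14.38
tcp_pos: [0.5314, -0.2276, 0.2016]
ee_rot: [[-0.881, -0.473, 0.0], [-0.473, 0.881, 0.003], [-0.002, 0.003, -1.0]]
wrist_force: [-0.7, 1.3, -0.2]
gripper_width: 0.501
[ 0.1215 -0.1597  0.0716  0.0008  0.0005  0.0015]
```

```bash
python3 -m creep '[[0.5,0.07,-0.1,0.04,0,0,0],[0.5,0.1215,-0.16,0.07,0,0,0],[0.5,0.1215,-0.16,0.07,0,0,0],[0.5,0.1215,-0.16,0.07,0,0,0],[0.5,0.1215,-0.16,0.07,0,0,0]]'
python3 - <<'E'
from h import *
st=r.sense(); im=r.capture("wrist"); cv2.imwrite("pics/w11.png",im); np.save("w11.npy",st); crop(im,270,150,390,290,"c12.png",4)
E
```

```text
time_s: 14.8
tcp_pos: [0.5219, -0.2872, 0.1806]
ee_rot: [[-0.881, -0.473, 0.0], [-0.473, 0.881, 0.003], [-0.002, 0.002, -1.0]]
wrist_force: [0.2, 0.1, 1.4]
gripper_width: 0.494
```

View pics/w11.png

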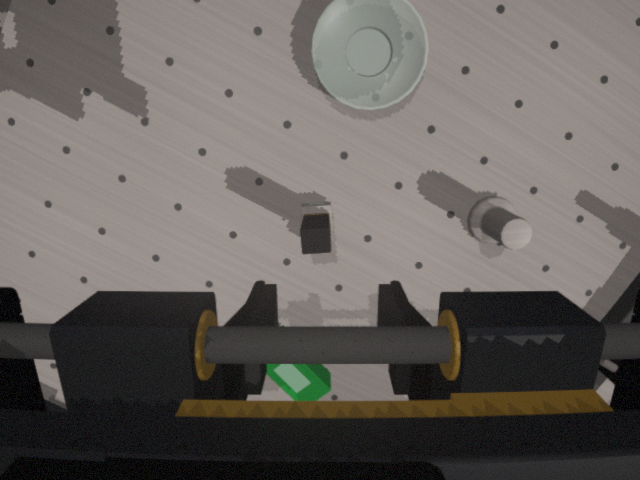

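View pics/c12.png

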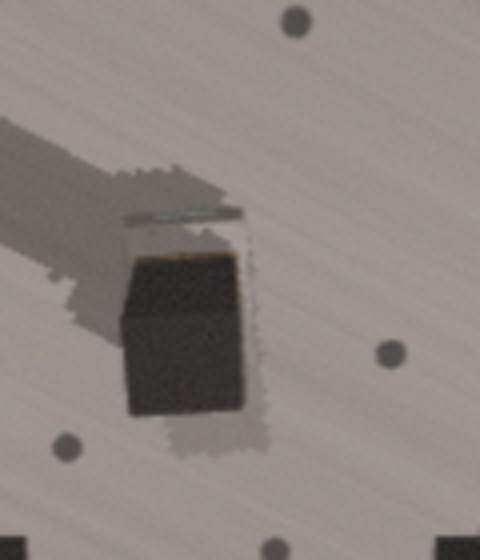

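Run:
```python
from h import *
st=np.load("w11.npy",allow_pickle=True).item(); c=cam("wrist",st)
P=np.array([[122,318],[238,312],[245,408],[131,416]])/4+[270,150]-0.0
W=unproj(c,P,.062); T=(W-st["tcp_pos"])@st["ee_rot"]*1000; print(T.round(1),T.mean(0).round(1), W.mean(0))
F=np.array([[127,222],[243,213]])/4+[270,150]; T=(unproj(c,F,.014)-st["tcp_pos"])@st["ee_rot"]*1000; print(T.round(1))
F=np.array([[127,216],[243,208]])/4+[270,150]; T=(unproj(c,F,.0)-st["tcp_pos"])@st["ee_rot"]*1000; print(T.round(1))
B=np.array([[135,260],[235,253]])/4+[270,150]; T=(unproj(c,B,.014)-st["tcp_pos"])@st["ee_rot"]*1000; print(T.round(1))
```

```text
[[  7.9 -18.  118.5]
 [  8.9   1.5 118.5]
 [ -7.9   2.7 118.6]
 [ -9.4 -16.7 118.5]] [-1.000e-01 -7.600e+00  1.185e+02] [ 0.52567998 -0.29352274  0.062     ]
[[ 15.  -19.9 166.5]
 [ 16.8   2.8 166.5]]
[[ 13.5 -20.7 180.5]
 [ 15.2   2.9 180.5]]
[[  7.4 -18.4 166.5]
 [  8.8   1.2 166.5]]
```

```bash
python3 -m creep '[[0.55,0,-0.026,0.05,0,0,-0.022],[0.55,0,-0.026,0.13,0,0,-0.022],[0.55,0,-0.026,0.22,0,0,-0.022],[0.55,0,-0.026,0.25,0,0,-0.022],[0.55,0,-0.026,0.25,0,0,-0.022]]'
python3 - <<'E'
from h import *
st=np.load("w11.npy",allow_pickle=True).item(); g=st["tcp_pos"]+st["ee_rot"]@[.0001,-.0079,0]; g[2]=.042; print(g)
print(move(g,down(122.2)))
st=r.sense(); im=r.capture("wrist"); cv2.imwrite("pics/w12.png",im); np.save("w12.npy",st); crop(im,250,150,410,350,"c13.png",3)
E
```

```text
time_s: 15.27
tcp_pos: [0.525, -0.2918, 0.1038]
ee_rot: [[-0.845, -0.535, -0.004], [-0.535, 0.845, 0.004], [0.001, 0.006, -1.0]]
wrist_force: [-0.0, -0.2, 0.2]
gripper_width: 0.55
[ 0.52559864 -0.29420614  0.042     ]
[ 0.0024 -0.009   0.206   0.0018 -0.0003  0.0008]
```

View pics/w12.png

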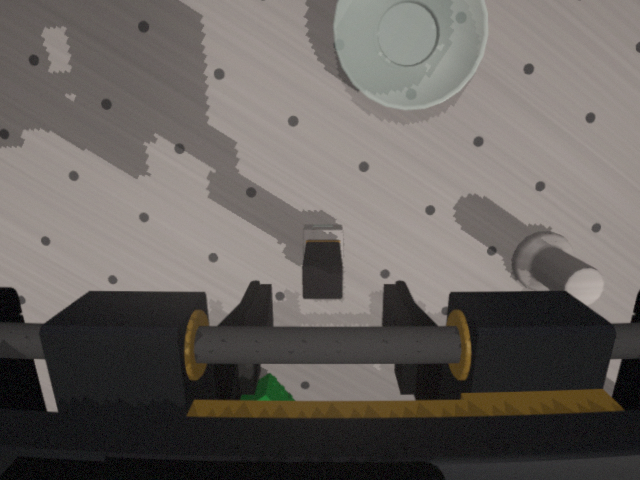

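```bash
python3 -m creep '[[0.55,0.002,-0.009,0.05,0.002,0,0.001],[0.55,0.002,-0.009,0.12,0.002,0,0.001],[0.55,0.002,-0.009,0.18,0.002,0,0.001],[0.55,0.002,-0.009,0.205,0.002,0,0.001],[0.55,0.002,-0.009,0.205,0.002,0,0.001]]'
python3 - <<'E'
from h import *
print(move([.5256,-.2942,.042],down(122.2)))
E
```

```text
time_s: 15.73
tcp_pos: [0.5272, -0.2946, 0.0441]
ee_rot: [[-0.846, -0.533, 0.002], [-0.533, 0.846, -0.003], [-0.0, -0.003, -1.0]]
wrist_force: [0.5, 0.8, 0.1]
gripper_width: 0.549
[ 0.0039  0.0041  0.0069 -0.001   0.      0.0002]
```

```bash
python3 -m creep '[[0.55,0.004,0.004,0.007,-0.001,0,0],[0.55,0.004,0.004,0.007,-0.001,0,0],[0.4,0.004,0.004,0.007,-0.001,0,0],[0.3,0.004,0.004,0.007,-0.001,0,0],[0,0.004,0.004,0.007,-0.001,0,0]]'
python3 -m creep '[[0,0,0,0,0,0,0],[0,0,0,0,0,0,0],[0,0,0,0,0,0,0],[0,0,0,0,0,0,0],[0,0,0,0,0,0,0]]'
```

```text
time_s: 16.15
tcp_pos: [0.526, -0.2944, 0.0429]
ee_rot: [[-0.846, -0.534, 0.002], [-0.534, 0.846, -0.0], [-0.001, -0.001, -1.0]]
wrist_force: [-0.3, 0.3, 0.6]
gripper_width: 0.406
time_s: 16.57
tcp_pos: [0.5262, -0.2945, 0.0431]
ee_rot: [[-0.846, -0.534, 0.002], [-0.534, 0.846, -0.001], [-0.001, -0.002, -1.0]]
wrist_force: [-0.4, -0.1, 2.4]
gripper_width: 0.226
```

```bash
python3 -m creep '[[0,0,0,0,0,0,0],[0,0,0,-0.03,0,0,0],[0,0,0,-0.12,0,0,0],[0,0,0,-0.24,0,0,0],[0,0,0,-0.36,0,0,0]]'
python3 -m creep '[[0,0,0,-0.1,0,0,0],[0,0,0,-0.2,0,0,0],[0,0,0,-0.2,0,0,0],[0,0,0,-0.2,0,0,0],[0,0,0,-0.2,0,0,0]]'
python3 - <<'E'
from h import *
st=r.sense(); im=r.capture("wrist"); cv2.imwrite("pics/w13.png",im); np.save("w13.npy",st); crop(im,270,200,390,400,"c14.png",3)
print(move([.5,-.0,.215],down(103.5)),move([.493,.193,.215],down(85.46)))
E
```

```text
time_s: 16.98
tcp_pos: [0.525, -0.2941, 0.1516]
ee_rot: [[-0.846, -0.533, -0.001], [-0.533, 0.846, 0.0], [0.001, 0.001, -1.0]]
wrist_force: [1.7, 0.3, -1.5]
gripper_width: 0.228
time_s: 17.4
tcp_pos: [0.5242, -0.2937, 0.2108]
ee_rot: [[-0.846, -0.533, -0.003], [-0.533, 0.846, 0.002], [0.001, 0.003, -1.0]]
wrist_force: [0.9, -0.3, -2.4]
gripper_width: 0.227
[-0.4543  0.8708 -0.0146  0.0011 -0.0011  0.104 ] [-7.7750e-01  1.4275e+00 -1.3200e-02  9.0000e-04 -1.2000e-03  2.0420e-01]
```

View pics/w13.png

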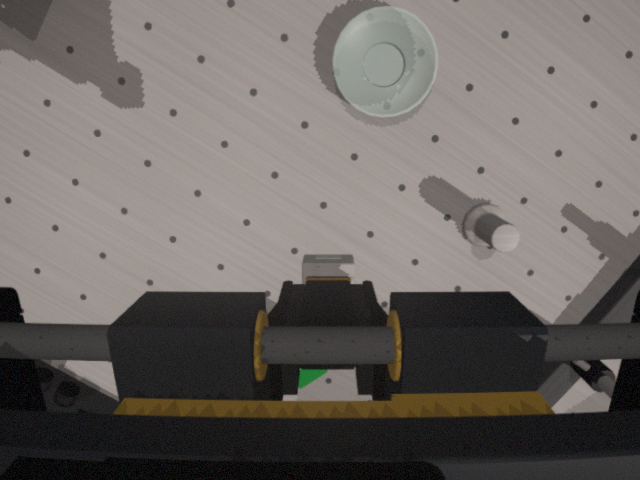

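View pics/c14.png

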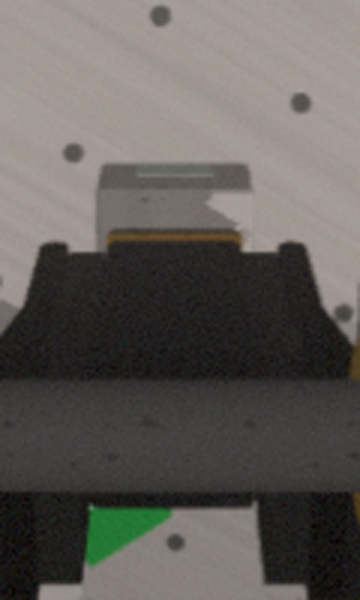

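Run:
```python
from h import *
st=np.load("w13.npy",allow_pickle=True).item(); c=cam("wrist",st)
F=np.array([[97,188],[250,190],[97,248],[252,250]])/3+[270,200]
print(((unproj(c,F,st["tcp_pos"][2]-.0291)-st["tcp_pos"])@st["ee_rot"]*1000).round(1))
F=np.array([[98,165],[249,164]])/3+[270,200]
print(((unproj(c,F,st["tcp_pos"][2]-.0431)-st["tcp_pos"])@st["ee_rot"]*1000).round(1))
# package pose from w10 (after lever shut): window centre
st=np.load("w10.npy",allow_pickle=True).item(); c=cam("wrist",st); im=cv2.imread("pics/w10.png")
h=cv2.cvtColor(im,cv2.COLOR_BGR2HSV); print(h[92,331],h[60,331])
m=np.zeros((480,640),np.uint8); m[65:120,310:352]=cv2.inRange(h[65:120,310:352],(15,20,150),(40,100,255)); 
y,x=np.where(m>0); print(x.min(),x.max(),y.min(),y.max(),len(x)); print(unproj(c,[[x.mean(),y.mean()]],.034))
```

```text
[[ 15.2 -11.4  29.1]
 [ 14.8  11.9  29.2]
 [  5.4 -11.5  29.1]
 [  5.   12.4  29.1]]
[[ 14.3 -12.   43.1]
 [ 14.5  12.6  43.2]]
[ 22  54 192] [ 20 164 194]
313 349 69 119 967
[[0.49213296 0.19300414 0.034     ]]
```

```bash
python3 -m creep '[[0,-0.04,0.07,-0.01,0.001,-0.001,0.02],[0,-0.1,0.18,-0.013,0.001,-0.001,0.04],[0,-0.16,0.3,-0.013,0.001,-0.001,0.06],[0,-0.22,0.41,-0.013,0.001,-0.001,0.08],[0,-0.28,0.52,-0.013,0.001,-0.001,0.08]]'
python3 - <<'E'
from h import *
print(move([.493,.193,.21],down(85.9)))
E
```

```text
time_s: 17.87
tcp_pos: [0.5104, -0.1154, 0.2123]
ee_rot: [[-0.953, -0.303, -0.004], [-0.303, 0.953, 0.0], [0.004, 0.002, -1.0]]
wrist_force: [1.5, 0.5, -2.2]
gripper_width: 0.229
[-2.564e-01  9.973e-01  8.500e-03  3.000e-04 -1.400e-03  1.208e-01]
```

```bash
python3 -m creep '[[0,-0.03,0.12,0.008,0,-0.001,0.02],[0,-0.06,0.24,0.008,0,-0.001,0.04],[0,-0.09,0.36,0.008,0,-0.001,0.06],[0,-0.12,0.48,0.008,0,-0.001,0.08],[0,-0.15,0.58,0.008,0,-0.001,0.08]]'
python3 - <<'E'
from h import *
print(move([.493,.193,.21],down(85.9)))
E
```

```text
time_s: 18.28
tcp_pos: [0.499, 0.0659, 0.2084]
ee_rot: [[-0.998, -0.055, -0.005], [-0.055, 0.998, -0.0], [0.005, 0.0, -1.0]]
wrist_force: [0.9, -0.0, -0.9]
gripper_width: 0.228
[-3.600e-03  4.242e-01 -5.200e-03 -1.000e-04 -1.500e-03  4.040e-02]
```

```bash
python3 -m creep '[[0,-0.003,0.12,0,0,-0.001,0.02],[0,-0.003,0.24,0,0,-0.001,0.04],[0,-0.003,0.35,0,0,-0.001,0.04],[0,-0.003,0.424,0,0,-0.001,0.04],[0,-0.003,0.424,0,0,-0.001,0.04]]'
python3 -m creep '[[0,0,0,0,0,0,0],[0,0,0,0,0,0,0]]'
python3 - <<'E'
from h import *
print(move([.4928,.1927,.0851],down(85.8)))
st=r.sense(); im=r.capture("wrist"); cv2.imwrite("pics/w14.png",im); np.save("w14.npy",st)
E
```

```text
time_s: 18.7
tcp_pos: [0.4922, 0.1963, 0.2065]
ee_rot: [[-0.998, 0.066, -0.004], [0.066, 0.998, -0.001], [0.004, -0.002, -1.0]]
wrist_force: [0.3, -0.7, -0.6]
gripper_width: 0.229
time_s: 18.87
tcp_pos: [0.4914, 0.1958, 0.2048]
ee_rot: [[-0.998, 0.066, -0.007], [0.066, 0.998, -0.004], [0.007, -0.004, -1.0]]
wrist_force: [-0.3, -0.4, -1.4]
gripper_width: 0.227
[-0.0082 -0.0084  0.399  -0.0013 -0.0021  0.0024]
```

View pics/w14.png

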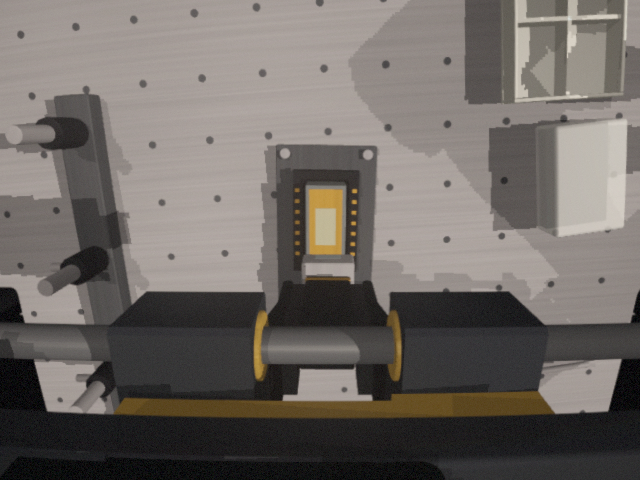

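```bash
python3 -m creep '[[0,-0.008,-0.008,0.06,-0.001,-0.002,0.002],[0,-0.008,-0.008,0.16,-0.001,-0.002,0.002],[0,-0.008,-0.008,0.26,-0.001,-0.002,0.002],[0,-0.008,-0.008,0.33,-0.001,-0.002,0.002],[0,-0.008,-0.008,0.33,-0.001,-0.002,0.002]]'
python3 -m creep '[[0,0,0,0,0,0,0],[0,0,0,0,0,0,0]]'
python3 - <<'E'
from h import *
print(move([.4928,.1927,.0851],down(85.8)))
st=r.sense(); im=r.capture("wrist"); cv2.imwrite("pics/w15.png",im); np.save("w15.npy",st)
E
```

```text
time_s: 19.33
tcp_pos: [0.4902, 0.1891, 0.1016]
ee_rot: [[-0.997, 0.076, -0.009], [0.076, 0.997, -0.006], [0.008, -0.007, -1.0]]
wrist_force: [0.0, 0.6, -1.2]
gripper_width: 0.227
time_s: 19.5
tcp_pos: [0.4905, 0.1883, 0.1021]
ee_rot: [[-0.997, 0.077, -0.009], [0.077, 0.997, -0.007], [0.009, -0.008, -1.0]]
wrist_force: [0.2, -0.6, -1.8]
gripper_width: 0.226
[-0.0072  0.0156  0.0564 -0.0024 -0.0028 -0.0012]
```

View pics/w15.png

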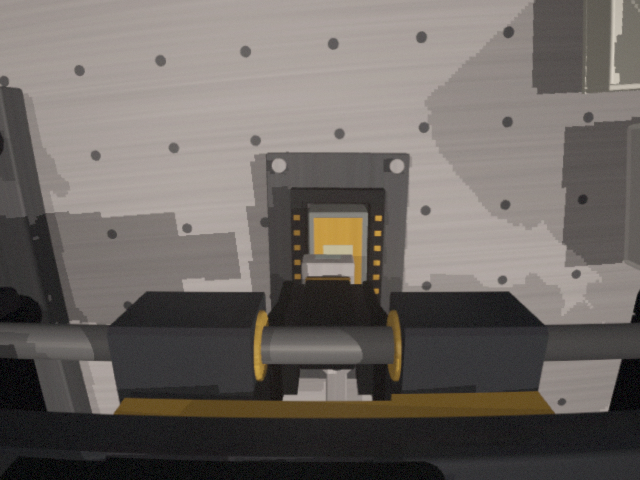

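```bash
python3 -m creep '[[0,-0.007,0.015,0.01,-0.0024,-0.0028,-0.001],[0,-0.007,0.015,0.03,-0.0024,-0.0028,-0.001],[0,-0.007,0.015,0.045,-0.0024,-0.0028,-0.001],[0,-0.007,0.015,0.045,-0.0024,-0.0028,-0.001],[0,-0.007,0.015,0.045,-0.0024,-0.0028,-0.001]]'
python3 -m creep '[[0,0,0,0,0,0,0],[0,0,0,0,0,0,0]]'
python3 - <<'E'
from h import *
print(move([.4928,.1927,.0851],down(85.8)))
E
```

```text
time_s: 19.97
tcp_pos: [0.4931, 0.1931, 0.089]
ee_rot: [[-0.997, 0.073, 0.001], [0.073, 0.997, 0.001], [-0.001, 0.001, -1.0]]
wrist_force: [0.3, 0.0, -1.3]
gripper_width: 0.229
time_s: 20.13
tcp_pos: [0.4931, 0.1931, 0.0891]
ee_rot: [[-0.997, 0.073, 0.001], [0.073, 0.997, 0.001], [-0.001, 0.001, -1.0]]
wrist_force: [-0.6, 0.3, -1.0]
gripper_width: 0.229
[ 0.001  -0.0015  0.0133  0.0003  0.0004  0.0001]
```

```bash
python3 -m creep '[[0,0.001,-0.001,0.006,0,0,0],[0,0.001,-0.001,0.013,0,0,0],[0,0.001,-0.001,0.013,0,0,0],[0,0.001,-0.001,0.013,0,0,0],[0,0.001,-0.001,0.013,0,0,0]]'
python3 -m creep '[[0,0,0,0,0,0,0],[0,0,0,0,0,0,0],[0,0,0,0,0,0,0],[0,0,0,0,0,0,0]]'
python3 - <<'E'
from h import *
print(move([.4928,.1927,.0851],down(85.8)))
st=r.sense(); im=r.capture("wrist"); cv2.imwrite("pics/w16.png",im); np.save("w16.npy",st)
im=r.capture("side"); cv2.imwrite("pics/s16.png",im); crop(im,230,190,350,280,"c16.png",6)
im=r.capture("top"); cv2.imwrite("pics/t16.png",im)
E
```

```text
time_s: 20.55
tcp_pos: [0.4928, 0.1928, 0.0851]
ee_rot: [[-0.997, 0.073, 0.001], [0.073, 0.997, 0.001], [-0.001, 0.001, -1.0]]
wrist_force: [0.3, 0.4, -0.9]
gripper_width: 0.228
time_s: 20.88
tcp_pos: [0.4929, 0.1929, 0.0852]
ee_rot: [[-0.997, 0.073, 0.001], [0.073, 0.997, 0.001], [-0.001, 0.001, -1.0]]
wrist_force: [-0.3, -0.0, -1.7]
gripper_width: 0.227
[ 0.0001 -0.0005  0.0003  0.0003  0.0004  0.    ]
```

View pics/w16.png

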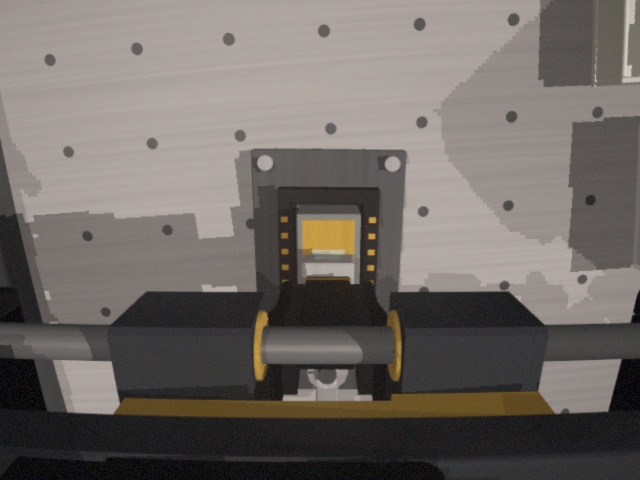

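View pics/c16.png

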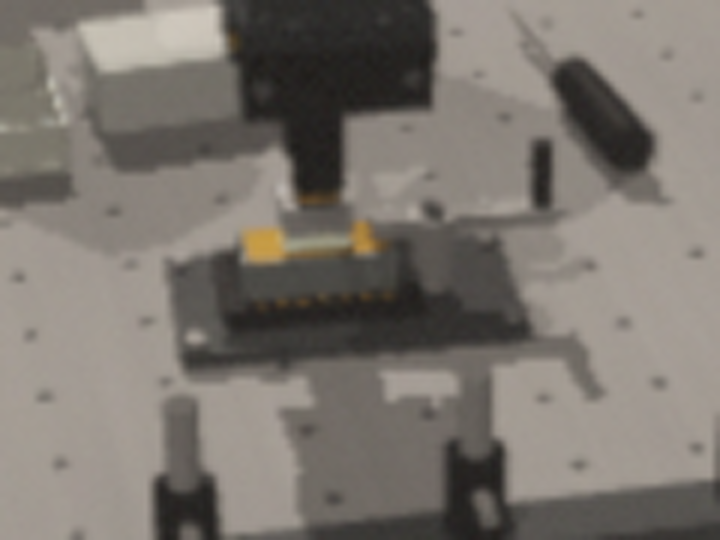

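View pics/t16.png

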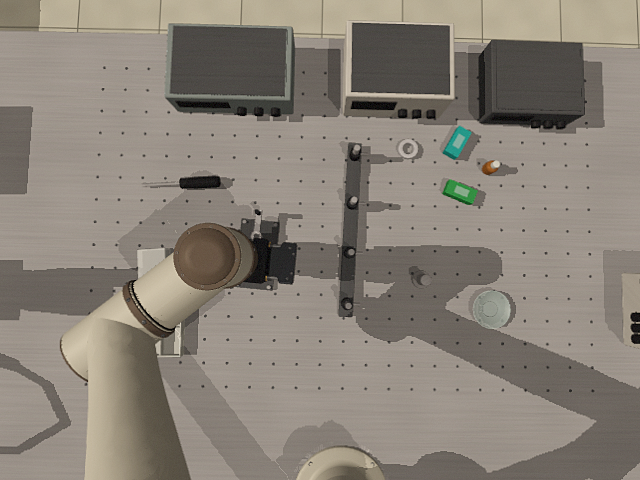

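Run:
```python
from h import *
st=np.load("w16.npy",allow_pickle=True).item(); c=cam("wrist",st); im=cv2.imread("pics/w16.png"); crop(im,270,190,390,310,"c17.png",5)
T=lambda P,z:((unproj(c,P,z)-st["tcp_pos"])@st["ee_rot"]*1000).round(1).tolist()
print(T([[297,214],[361,214.5]],.034),T([[304,263],[355,263]],.0561),T([[252,150],[405,150]],.008))
```

```text
[[32.9, -15.4, 51.1], [32.6, 16.3, 51.2]] [[14.8, -11.0, 29.1], [14.8, 12.2, 29.1]] [[62.6, -41.0, 77.1], [62.6, 41.6, 77.1]]
```

View pics/c17.png

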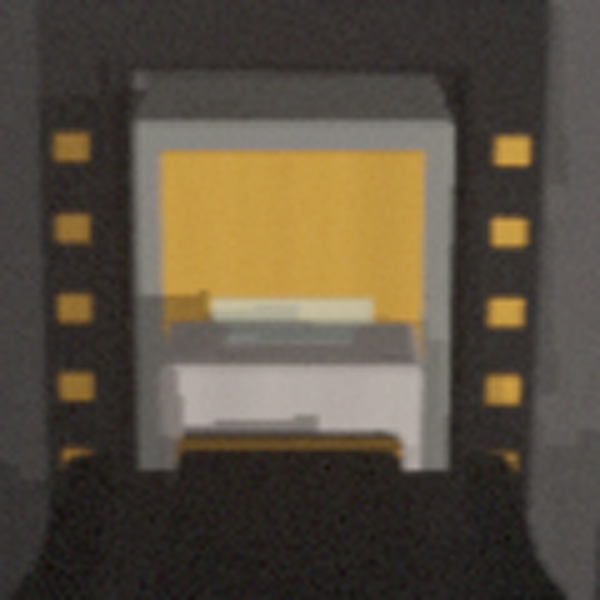

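Run:
```python
from station import r
print(r.sense()["wrist_force"],r.finish_job())
```

```text
the job is handed in; nothing more can be done
[-0.79742582 -0.02230099 -2.13079284] None
```

The job is done and handed in, at about 21 s of the 72 s allowed. `finish_job()` gives no verdict.

- **Package:** I took the brass-lidded one and left the green and turquoise look-alikes alone. It touched bottom in the pocket at TCP height 39.3 mm (39.4 mm expected) with 4–6 N of upward force. I then let go, and the wrist picture showed it square in the pocket.
- **Lever:** I swung it shut with its pin held loosely between the fingers. It came up against its stop at about 7 N. The picture taken afterwards shows the toe over the package's end.
- **Lens head:** I gripped it across the 20 mm sides of its stem and carried it over the post row with its underside at least 160 mm above the bench. It now hovers at about 8 mm (TCP at 85.2 mm), centred on the package to within about 0.5 mm. It is aligned to under 1° and tilted by about 0.1°. The wrist force is about 2 N, close to the weight it is carrying.

**Disagreements:**
- The top camera read positions 2–3 mm lower in y than the wrist camera. I used the wrist camera, and the two grasps and the fit in the pocket bore it out.
- The package's angle measured −3.8° against the socket's −4.5°, so I aligned the lens head to −4.2°.
- I checked the 8 mm gap from the arm's pose and the side picture; I did not measure it separately.

In the last top picture the bystanders in view look to be where they started. The tray and filter box are partly hidden by the arm there.

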